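# Assemble signal lenses in a nested plate

### The job

Pull the rack's clear dust shutter fully open, and push the cast signal plate square in its nest until its edges lie against both red stops, the rear one and the side one. Then set every lens that is in the rack into an opening of the plate, one to an opening, dome up, and press each one down until it is fully home with its flange flush. Finish by sliding the shutter fully shut, with the plate still against both stops and the other things on the bench left where they are.

Things in the scene. Friction and masses are not known exactly. Their poses are not given: they have to be found in the camera images.
- nest: Fixed assembly nest on the bench: a dark steel base 180 mm (its x) by 330 mm (its y), 8 mm thick, origin at the centre of its underside on the bench top. Two red stops stand 14 mm above the base: the rear stop along its +x edge (stopping face at x = +75 mm in the nest frame, faces -x) and the side stop along its -y edge (stopping face at y = -150 mm, faces +y). With the plate against both stops and square, the plate centre is at x = +25, y = -25 mm in the nest frame.
- plate_center (a point): Centre (half-way up) of the loose cast aluminium signal plate, 100 mm (its x) by 250 mm (its y), 16 mm thick, 0.66 kg, lying flat on the nest base (its top 24 mm above the bench), at first some centimetres off both stops and slightly turned; axes as the nest's when square. It is too broad to grip and slides when pushed on its edges. It has three round through openings 68 mm across, with a 2 mm chamfer, in a row along its y.
- opening0 (a point): Centre of the plate's round opening 0 (-80 mm along the plate's y from its centre), at the level of the plate's top face; z up. A black gasket disc fills the opening 5 mm below the top face; it resists until pressed with about 8 N, then sinks 6 mm to its bottom and stays there.
- opening1 (a point): Centre of the plate's round opening 1 (0 mm along the plate's y from its centre), at the level of the plate's top face; z up. A black gasket disc fills the opening 5 mm below the top face; it resists until pressed with about 8 N, then sinks 6 mm to its bottom and stays there.
- opening2 (a point): Centre of the plate's round opening 2 (+80 mm along the plate's y from its centre), at the level of the plate's top face; z up. A black gasket disc fills the opening 5 mm below the top face; it resists until pressed with about 8 N, then sinks 6 mm to its bottom and stays there.
- lens0_center (a point): Centre (half-way up, 18 mm above its underside) of the green glass lens, 0.15 kg, may be absent: a round flange 60 mm across and 11 mm thick, with a round dome block 44 mm across and 25 mm tall on it (36 mm tall in all, plus 2.6 mm of fine flat rings on top that cannot be felt); z up when upright. Laid on a raised gasket its flange stands about 6 mm proud of the plate; fully pressed home its flange is flush with the plate and this point is 7 mm above the opening's point.
- lens1_center (a point): Centre (half-way up, 18 mm above its underside) of the red glass lens, 0.15 kg, may be absent: a round flange 60 mm across and 11 mm thick, with a round dome block 44 mm across and 25 mm tall on it (36 mm tall in all, plus 2.6 mm of fine flat rings on top that cannot be felt); z up when upright. Laid on a raised gasket its flange stands about 6 mm proud of the plate; fully pressed home its flange is flush with the plate and this point is 7 mm above the opening's point.
- lens2_center (a point): Centre (half-way up, 18 mm above its underside) of the amber glass lens, 0.15 kg, may be absent: a round flange 60 mm across and 11 mm thick, with a round dome block 44 mm across and 25 mm tall on it (36 mm tall in all, plus 2.6 mm of fine flat rings on top that cannot be felt); z up when upright. Laid on a raised gasket its flange stands about 6 mm proud of the plate; fully pressed home its flange is flush with the plate and this point is 7 mm above the opening's point.
- rack: Fixed grey stock rack in which the lenses stand in a row along its x. Origin at the centre of its underside on the bench. Floor 6 mm thick, 250 x 108 mm; lips 14 mm high along its +y and -y sides (inner faces at y = +-52 mm); end walls at x = +-125 mm, 12 mm thick, 50 mm high, carry the shutter, on rails 50 mm high that run on to y = +216 mm.
- shutter (a joint): Opening of the clear dust shutter over the rack in m: 0 shut (over the lenses), up to 0.15 fully open; it slides along the rack's +y, stiff (about 7 N), and stays where it is left. The shutter is a sheet 262 x 116 mm, its top 55 mm above the bench.
- shutter_handle (a point): Middle of the shutter's upright yellow handle bar, 90 mm long along the rack's x, 14 mm thick along the rack's y, standing 34 mm up from the sheet; its top is 14 mm above this point. It moves with the shutter.
- hammer: Bystander, to be left alone: claw hammer lying on the bench beyond the work area
- wrench: Bystander, to be left alone: steel wrench lying to the right of the nest
- jar: Bystander, to be left alone: closed jar, 64 mm across, 80 mm tall, beyond the nest
- vblock: Bystander, to be left alone: dark steel block 60 x 45 x 40 mm, on the robot's side of the nest
- punch: Bystander, to be left alone: dark steel pin punch, 10 mm thick, 100 mm long, lying between the robot and the gap from nest to rack

How it is judged:
By the outcome, as a careful person would: the job done as asked, in the order asked, and still so for the second after the job is handed in, with the robot touching nothing.
Of lens0, lens1, lens2 only 2 to 3 are there at a start; the rules pass over those that are not, and their reading is None.
At some moment in a run one of lens0, lens1, lens2 may be knocked a few centimetres aside while the robot is not near it.
Once in a run the grip may slacken for a moment while it holds something.
It also fails if it takes over 210 s, if anything falls off the work surface, if the arm or the gripper's body presses on something with over 40 N, if the wrist force passes 120 N, or if a joint passes its speed limit or range.

### The arm

A 6-joint arm with a two-finger parallel gripper is mounted at the origin on the work surface. World frame = base frame: x ahead of the robot, y to its left, z up, the work surface at z = 0. Lengths are in m, angles in rad, forces in N, time in s.
With the tool pointing down it reaches from about 0.3 to 0.875 m from the base axis. Payload 6.4 kg.
Tool frame: the origin (TCP) lies on the mounting face of the last link; the fingertips stand 173 mm ahead of it and the grasp point (between the pads) lies 155 mm ahead of it (ctrl.grip_point_offset is the distance from the TCP to the grasp point, in m); z points along the fingers, y is the line along which they close (so a half turn about z gives the same grasp; the last joint's range is limited). The gripper opens to 85 mm and grips with 20 to 120 N. Pads are 22 mm wide; open, the fingers measure 114 mm over their backs; the gripper's body (76 mm by 85 mm) begins 54 mm behind the grasp point. The pads swing forward as they close: fully open they stand 13 mm farther back than shut.
Start: joints at [0.909, 0.181, 1.607, -0, 1.354, -0.206], TCP at [0.253, 0.516, 0.405] pointing down, gripper open.
Joint ranges: [-2.99, 2.99], [-0.89, 2.07], [0.3, 2.58], [-1.14, 4.28], [0, 2.63], [-3.12, 3.12]. Speed limits (rad/s): [2.57, 2.57, 3.01, 3.14, 3.14, 3.14].

### API

Orientations are given as a unit quaternion [w, x, y, z].
In Python, from bench import status, imaging, ctrl, models gives the robot as it stands.
- The arm moves only by the tool send_rows, never from a script. Its argument "commands" is a list that holds one entry, the list of rows, each a list of 6 numbers: the shift along the tool's x, y, z normalised to -1 to 1, where 1 is 3 cm, then the turn, a rotation vector about the tool's x, y, z normalised to -1 to 1, where 1 is 0.1 rad. A call has 1 to 8 rows; each row shifts and turns the commanded pose from where the row before left it, along the tool's axes as they then stand; what a row does not reach is not made up. A row lasts 1/12 s, in which the tool goes at most 41.7 mm and 7.16 degrees, less where a joint would pass 70% of its speed; a pose out of reach is approached as far as the arm can. A call with a number of a shift or a turn outside -1 to 1 is refused whole. A call with a gripper value outside its range is refused whole. "jaw" is the opening, from 0 (shut) to 1 (fully open), set as the call begins (left out, the last holds). The fingers move at their own pace and stop on an object; the grip force is fixed at half the most. Time passes only in rows, so rows that do not move let the fingers close. It gives the time, the measured TCP pose, the force, the opening and the grip force at its end, in the units of the state.
- status.get_obs(): the state, without advancing time (a new reading comes with each control period).
- imaging.camera(name): name is "scene" or "top" or "wrist"; returns a dict with "image" (480x640x3 uint8, blue, green, red), "depth" (480x640 float32, m along the optical axis (not along the pixel's ray), 0 where there is no reading), "mtx" (3x3 intrinsics, pixels), "pose" (4x4, takes a point from camera to world coordinates). Camera axes: x right, y down, z forward; pixel columns grow to the right and rows downward; lengths in m; the calibration is good to about 2 mm. A picture is of the moment at which its call begins.
- ctrl.hand_in(): hands the job in; it is judged then, once.
Trained networks look in a picture, given as the dict that the camera call returned (one of the last four; its "shot" number tells which), for a name from the list of things; names that differ only in an ending like _2 or _b are one class to them, and where a whole thing is asked for, a point or a joint stands for the part that bears it (a point fixed in the world has none). Each returns a list of dicts, best first, with "confidence" (0 to 1); they miss things now and then, are a little off and sometimes report something else, mostly with a low value. They report only what shows in the picture. A call takes as long as a camera call.
- models.recognise(picture, name): "centre" ([column, row] in pixels, amid what is visible of it).
- models.regions_of(picture, name): "region" (480x640 bool, what is visible of it) and "centre" ([column, row] in pixels, amid what is visible of it).
The state is a dict: "time_s": time; "q": joint angles; "dq": joint speeds; "joint_efforts": joint torques, N m; "eef_pos": TCP position; "eef_rot": TCP orientation; "wrist_force": force on the tool from outside, world axes, zero at the start; "torque": the same for the moment, N m; "opening": opening from 0.0 (shut) to 1.0 (fully open); "grasp_force": force on a finger pad.
Only numpy, scipy, OpenCV 4.12 (cv2) and the standard library are available. Lean on these libraries where they do the work, as an engineer would, in place of code of your own. Each camera call takes 0.05 s, during which the arm holds its last target. There are 200 camera calls.

## Working session

There is one attempt and no reset: what is moved stays moved. The work goes in short steps, Python scripts to look and compute and a tool call to move; the robot and the scene stay as the last step left them, time stands still between calls to the robot, and variables do not carry over. Pictures are saved under pics/ and viewed, at most 14 in all, crops included, and the job is handed in when it is done.

Besides the shell and the picture viewer there is one more tool, called after "Request:" as name([rows], argument=value, ...), one row to a line, values as JSON. send_rows: Moves the arm, as the interface text tells. Its arguments: {"type":"object","properties":{"commands":{"type":"array"},"jaw":{"type":"number"}},"required":["commands"]}

```bash
mkdir -p pics; ls
python3 - <<'E'
from bench import status, imaging, ctrl, models
import cv2,numpy as np
o=status.get_obs()
print(o['eef_pos'],o['eef_rot'],o['opening'],o['wrist_force'],ctrl.grip_point_offset)
for n in ['top','scene']:
    p=imaging.camera(n); cv2.imwrite(f'pics/{n}0.png',p['image']); print(n,p['mtx'].tolist(),np.round(p['pose'],4).tolist())
    for t in ['plate_center','nest','rack','shutter_handle','lens0_center','lens1_center','lens2_center','opening0','opening1','opening2']:
        r=models.recognise(p,t)
        print(t,[(np.round(a['centre']).tolist(),round(a['confidence'],2)) for a in r[:4]])
E
```

```text
pics
[0.25290649 0.5161077  0.40377364] [-3.63143136e-04  2.25885586e-01  9.74153440e-01 -8.03252310e-04] 0.9995045933114838 [-0.38737045 -0.74550116  0.04419297] 0.1547
top [[474.42887321263794, 0.0, 317.86767290307915], [0.0, 474.42887321263794, 240.5973282493349], [0.0, 0.0, 1.0]] [[-0.0012, -0.9953, 0.0964, 0.4482], [-0.9999, 0.0025, 0.0136, -0.0971], [-0.0138, -0.0963, -0.9953, 1.1043], [0.0, 0.0, 0.0, 1.0]]
plate_center []
nest [([350.0, 201.0], 0.74), ([469.0, 210.0], 0.62)]
rack [([162.0, 232.0], 0.69)]
shutter_handle []
lens0_center [([178.0, 234.0], 0.42)]
lens1_center [([182.0, 266.0], 0.41)]
lens2_center []
opening0 [([336.0, 225.0], 0.9), ([156.0, 233.0], 0.32)]
opening1 [([336.0, 225.0], 0.9), ([156.0, 233.0], 0.32)]
opening2 [([336.0, 225.0], 0.9), ([156.0, 233.0], 0.32)]
scene [[437.19047946374116, 0.0, 319.3886165015091], [0.0, 437.19047946374116, 242.10172909817132], [0.0, 0.0, 1.0]] [[0.5286, 0.4557, -0.7162, 1.1567], [0.8485, -0.307, 0.431, -0.4363], [-0.0234, -0.8356, -0.5489, 0.5118], [0.0, 0.0, 0.0, 1.0]]
plate_center [([301.0, 279.0], 0.91)]
nest [([281.0, 314.0], 0.77)]
rack [([461.0, 208.0], 0.72)]
shutter_handle [([460.0, 200.0], 0.88)]
lens0_center [([444.0, 220.0], 0.51)]
lens1_center [([422.0, 201.0], 0.57), ([460.0, 208.0], 0.49)]
lens2_center [([464.0, 228.0], 0.69)]
opening0 [([301.0, 279.0], 0.74), ([467.0, 284.0], 0.52)]
opening1 [([301.0, 279.0], 0.74), ([467.0, 284.0], 0.52)]
opening2 [([301.0, 279.0], 0.74), ([467.0, 284.0], 0.52)]
```

View pics/top0.png

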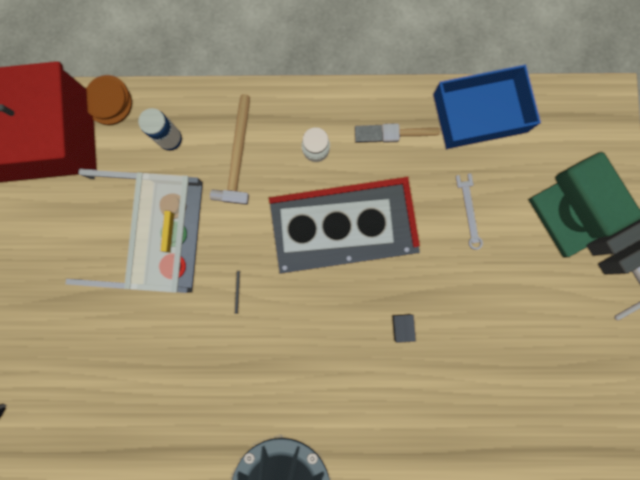

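View pics/scene0.png

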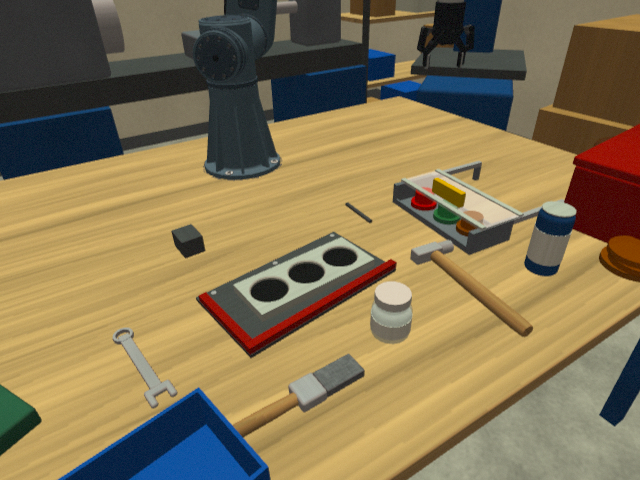

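Top view: the rack is at about (162,232) with red, green and amber lenses under the shutter, the handle is at (167,231), and the plate at (336,225) sits clear of the red stops above and to its right. The scene view shows the same layout, with the plate at (301,279) and the handle at (450,192).

```bash
cat > h.py <<'E'
from bench import status, imaging, ctrl, models
import cv2,numpy as np
def world(p,uv,z=None):
    uv=np.atleast_2d(uv).astype(float); K=p['mtx'];T=p['pose']
    r=np.c_[(uv[:,0]-K[0,2])/K[0,0],(uv[:,1]-K[1,2])/K[1,1],np.ones(len(uv))]
    if z is None:
        d=p['depth'][uv[:,1].round().astype(int),uv[:,0].round().astype(int)]; return (r*d[:,None])@T[:3,:3].T+T[:3,3]
    w=r@T[:3,:3].T; return T[:3,3]+w*((z-T[2,3])/w[:,2])[:,None]
def mask(p,lo,hi,box=None):
    m=cv2.inRange(cv2.cvtColor(p['image'],cv2.COLOR_BGR2HSV),np.array(lo),np.array(hi))
    if box is not None:
        k=np.zeros_like(m);x0,y0,x1,y1=box;k[y0:y1,x0:x1]=1;m=m*k
    return m
def pts(m): 
    v,u=np.nonzero(m); return np.c_[u,v]
def rect(w):
    (c,s,a)=cv2.minAreaRect((w[:,:2]*1000).astype(np.float32)); return np.round(c,1),np.round(s,1),round(a,2)
def yaw():
    w,x,y,z=status.get_obs()['eef_rot']; 
    return np.degrees(np.arctan2(2*(x*y+z*w),1-2*(y*y+z*z)))  # world yaw of tool x
E
python3 - <<'E'
from h import *
p=imaging.camera('top')
# red stops
m=mask(p,(0,150,60),(10,255,255),(255,160,430,290)); w=world(p,pts(m)); print('red',rect(w),np.median(w[:,2])); 
b=cv2.boxPoints(cv2.minAreaRect((w[:,:2]*1000).astype(np.float32)));print(b.tolist())
# plate: bright low saturation
m=mask(p,(0,0,150),(180,60,255),(270,185,412,265)); n,l,s,c=cv2.connectedComponentsWithStats(m); i=1+s[1:,4].argmax(); w=world(p,pts(l==i)); 
print('plate',rect(w),np.median(w[:,2])); print(cv2.boxPoints(cv2.minAreaRect((w[:,:2]*1000).astype(np.float32))).tolist())
# openings
for u,v in [(302,228),(336,225),(371,222)]:
    m=mask(p,(0,0,0),(180,255,45),(u-20,v-20,u+20,v+20)); uv=pts(m); print('op',len(uv),world(p,[uv.mean(0)],0.019).round(4), world(p,uv.astype(int))[:,2].mean())
m=mask(p,(22,150,100),(35,255,255),(140,190,190,270)); w=world(p,pts(m)); print('handle',rect(w[w[:,2]>.075]),np.percentile(w[:,2],[5,50,95]),world(p,[pts(m).mean(0)],.085))
for u,v in [(284,268),(349,258),(407,249),(295,262),(349,262)]: print('bolt',world(p,[[u,v]]))
for n in ['lens0_center','lens1_center','lens2_center']:
    for a in models.regions_of(p,n)[:3]: print(n,a['centre'],a['confidence'],world(p,[a['centre']]))
s=imaging.camera('scene')
m=mask(s,(22,150,100),(35,255,255),(420,170,480,215)); w=world(s,pts(m)); print('handle sc',w[w[:,2]>.07].mean(0),np.percentile(w[:,2],[5,50,95]))
m=mask(s,(0,0,150),(180,60,255),(220,225,380,320)); w=world(s,pts(m)); w=w[abs(w[:,2]-.024)<.008];print('plate sc',rect(w),np.median(w[:,2]))
for n in ['lens0_center','lens1_center','lens2_center']:
    for a in models.regions_of(s,n)[:1]: 
        w=world(s,pts(a['region'])); print(n,a['confidence'],np.median(w,0),np.percentile(w[:,2],[5,95]))
E
```

```text
red (array([ 569.9, -146.6]), array([224.2, 325. ]), 9.31) 0.02117235963899744
[[433.0399169921875, -4.395893096923828], [485.63330078125, -325.13330078125], [706.8487548828125, -288.859130859375], [654.25537109375, 31.878265380859375]]
plate (array([ 545.2, -129.9]), array([187. , 252.1]), 5.3) 0.023384507700561663
[[440.4321594238281, -13.025774002075195], [463.7419738769531, -264.0806884765625], [649.9508056640625, -246.7917022705078], [626.6409912109375, 4.263214111328125]]
op 503 [[ 0.581  -0.0451  0.019 ]] 0.022619914746330416
op 508 [[ 0.5881 -0.1245  0.019 ]] 0.01840046647498731
op 509 [[ 0.5953 -0.2046  0.019 ]] 0.020645825082187135
handle (array([569.4, 246.2]), array([12.3, 85.3]), 87.01) [0.07403796 0.08700942 0.0913064 ] [[0.56902582 0.24578214 0.085     ]]
bolt [[ 0.49097293 -0.00366628  0.00720563]]
bolt [[ 0.5138696  -0.15409921  0.00637994]]
bolt [[ 0.5342667  -0.28801444  0.00878993]]
bolt [[ 0.50472671 -0.02917436  0.00873349]]
bolt [[ 0.50454084 -0.15396249  0.00766953]]
lens0_center [179.7, 233.9] 0.37 [[0.56518706 0.22473565 0.05907818]]
lens1_center [157.0, 228.9] 0.58 [[0.57713146 0.27756852 0.0542782 ]]
lens1_center [183.8, 267.3] 0.47 [[0.49262694 0.22630925 0.01643646]]
lens2_center [351.3, 201.9] 0.44 [[ 0.64575224 -0.16059722  0.00419965]]
handle sc [0.57425122 0.24100339 0.08555745] [0.05833818 0.08370327 0.08894474]
plate sc (array([ 588.9, -125.1]), array([102.5, 250.8]), 5.46) 0.023446623775157438
lens0_center 0.52 [0.58375479 0.23318485 0.01784947] [0.00935772 0.03470543]
lens1_center 0.73 [0.51090703 0.23471653 0.01781426] [0.00780839 0.03840287]
lens2_center 0.59 [0.64045538 0.23518567 0.01766129] [0.00863155 0.02959118]
```

Request:
send_rows([
  [[0,0,0,0,0,-1],[0,0,0,0,0,-1],[0,0,0,0,0,-1],[0,0,0,0,0,-1]],
], jaw=1)

```text
time_s: 1.83
eef_pos: [0.2531, 0.5163, 0.4047]
eef_rot: [-0.0, 0.025, 1.0, -0.0]
wrist_force: [-0.6, -0.6, 0.7]
opening: 1.007
grasp_force: 0.0
```

Request:
send_rows([
  [[-0.9,-0.7,0,0,0,0],[-1,-0.8,0,0,0,0],[-1,-0.8,0,0,0,0],[-1,-0.8,0,0,0,0],[-1,-0.8,0,0,0,0],[-1,-0.8,0,0,0,0],[-1,-0.8,0,0,0,0],[-1,-0.8,0,0,0,0]],
])

```text
time_s: 2.5
eef_pos: [0.4803, 0.3129, 0.4049]
eef_rot: [0.0, 0.028, 1.0, 0.0]
wrist_force: [0.5, 0.9, -0.0]
opening: 1.002
grasp_force: 0.0
```

Request:
send_rows([
  [[-1,-0.7,0,0,0,0],[-1,-0.7,0,0,0,0],[-0.7,-0.6,0,0,0,0],[-0.5,-0.2,0,0,0,0],[0,0,0,0,0,0],[0,0,0,0,0,0]],
])

```text
time_s: 3.0
eef_pos: [0.5717, 0.2426, 0.4043]
eef_rot: [-0.0, 0.029, 1.0, 0.0]
wrist_force: [0.6, 0.5, -1.0]
opening: 1.001
grasp_force: 0.0
```

Run:
```python
from h import *
o=status.get_obs(); print(o['eef_pos'],yaw(),o['wrist_force'],o['time_s'])
p=imaging.camera('wrist'); cv2.imwrite('pics/w1.png',p['image']); print(np.round(p['pose'],3).tolist(),p['mtx'][0].tolist())
m=mask(p,(22,150,100),(35,255,255)); w=world(p,pts(m)); k=w[:,2]>.08; print('handle',rect(w[k]),np.percentile(w[:,2],[5,50,95]))
for n in ['lens0_center','lens1_center','lens2_center']:
    for a in models.regions_of(p,n)[:1]: 
        print(n,a['confidence'],a['centre'],world(p,[a['centre']],.04))
```

```text
[0.57173352 0.24258413 0.40428543] 176.71022493997367 [ 0.5501658   0.54361334 -0.9897161 ] 3.0
[[0.058, 0.957, 0.284, 0.5], [0.998, -0.055, -0.017, 0.246], [-0.001, 0.284, -0.959, 0.373], [0.0, 0.0, 0.0, 1.0]] [372.30934884025095, 0.0, 315.1019591773699]
handle (array([555.7, 247.7]), array([ 11.8, 111.2]), 85.93) [0.08681265 0.08789103 0.08911906]
lens2_center 0.69 [43.0, 372.0] [[ 0.72558497 -0.05159149  0.04      ]]
```

View pics/w1.png

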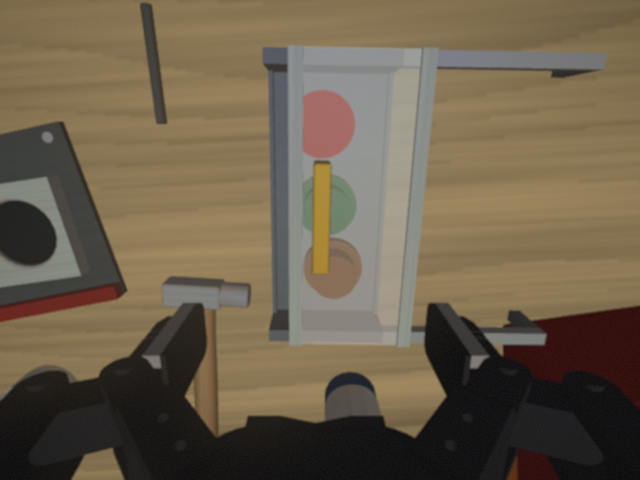

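The wrist view shows the handle at (321,218), parallel to the pads, with lenses below it at red (325,124), green (328,205) and amber (333,268). I'll grip the handle.

Request:
send_rows([
  [[0.1,0.1,0.9,0,0,0],[0,0,1,0,0,0],[0,0,1,0,0,0],[0,0,1,0,0,0],[0,0,1,0,0,0],[0,0,0.6,0,0,0]],
])

```text
time_s: 3.7
eef_pos: [0.5664, 0.2471, 0.2365]
eef_rot: [-0.002, 0.027, 1.0, -0.0]
wrist_force: [-0.8, -0.1, -0.6]
opening: 0.998
grasp_force: 0.0
```

Request:
send_rows([
  [[0,0,0,0,0,0],[0,0,0,0,0,0],[0,0,0,0,0,0],[0,0,0,0,0,0],[0,0,0,0,0,0],[0,0,0,0,0,0],[0,0,0,0,0,0],[0,0,0,0,0,0]],
], jaw=0)

```text
time_s: 4.37
eef_pos: [0.5692, 0.2466, 0.2416]
eef_rot: [0.001, 0.028, 1.0, 0.001]
wrist_force: [-1.8, 0.5, 6.8]
opening: 0.148
grasp_force: 59.2
```

Request:
send_rows([
  [[0,0.4,-0.2,0,0,0],[0,0.6,0,0,0,0],[0,0.6,0,0,0,0],[0,0.6,0,0,0,0],[0,0.6,0,0,0,0],[0,0.6,0,0,0,0],[0,0.6,0,0,0,0],[0,0.6,0,0,0,0]],
])

```text
time_s: 5.03
eef_pos: [0.5786, 0.3782, 0.2418]
eef_rot: [0.0, 0.029, 1.0, -0.008]
wrist_force: [3.9, -97.1, 12.9]
opening: 0.147
grasp_force: 73.4
```

Request:
send_rows([
  [[0,0.3,0,0,0,0],[0,0.2,0,0,0,0],[0,0.1,0,0,0,0],[0,0.1,0,0,0,0],[0,0,0,0,0,0]],
])

```text
time_s: 5.45
eef_pos: [0.5812, 0.3837, 0.2413]
eef_rot: [-0.007, 0.031, 0.999, -0.025]
wrist_force: [-3.9, -99.6, 16.6]
opening: 0.148
grasp_force: 82.9
```

Request:
send_rows([
  [[0,-0.5,0,0,0,0],[0,-0.2,0,0,0,0],[0,0,0,0,0,0]],
])

```text
time_s: 5.7
eef_pos: [0.5788, 0.3764, 0.2417]
eef_rot: [-0.0, 0.031, 1.0, -0.005]
wrist_force: [14.6, -23.8, -18.8]
opening: 0.144
grasp_force: 66.7
```

Run:
```python
from h import *
o=status.get_obs(); print(o['eef_pos'],yaw(),o['wrist_force'],o['torque'],o['time_s'])
a=imaging.camera('top'); b=imaging.camera('scene')
cv2.imwrite('pics/c1.png',np.vstack([cv2.resize(a['image'][50:350,0:330],(660,600))[:300*2][::1][:,:],])[:600])
cv2.imwrite('pics/c2.png',cv2.resize(b['image'][90:330,320:640],(800,600)))
# red box extent
m=mask(a,(0,150,60),(10,255,255),(0,40,130,200)); w=world(a,pts(m)); print(np.percentile(w,[1,50,99],axis=0))
```

```text
[0.57878056 0.37642309 0.24168383] 176.50329248201564 [ 14.58283175 -23.77781242 -18.8361855 ] [-3.75905083 -2.43504004 -0.24850596] 5.7
[[0.70190873 0.43990167 0.01844674]
 [0.79843364 0.48406871 0.15862097]
 [0.90954873 0.58000497 0.16383628]]
```

View pics/c2.png

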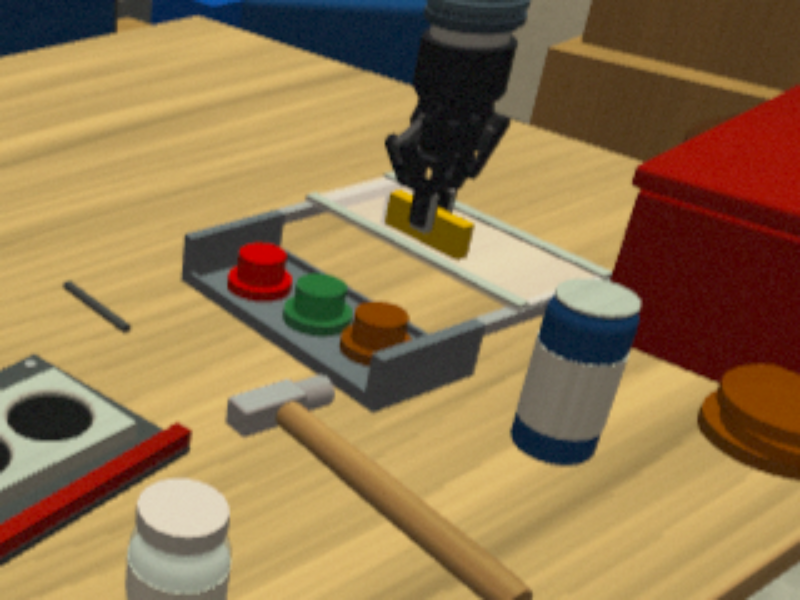

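The shutter is at its end stop and clear of the rack, with the lenses at (262,270), (320,305) and (380,330) in the crop. The handle moved 135 mm, so it had started slightly open. I'll release it and go over the nest.

Request:
send_rows([
  [[0,-0.2,0,0,0,0],[0,0,0,0,0,0],[0,0,0,0,0,0],[0,0,0,0,0,0],[0,0,0,0,0,0]],
], jaw=1)

```text
time_s: 6.22
eef_pos: [0.5757, 0.3791, 0.2466]
eef_rot: [0.001, 0.027, 1.0, 0.0]
wrist_force: [0.4, -0.5, 0.1]
opening: 0.847
grasp_force: 0.0
```

Request:
send_rows([
  [[0,0,-0.5,0,0,0],[0,0,-1,0,0,0],[0,0,-1,0,0,0],[0,0,-1,0,0,0],[0,-0.5,-1,0,0,0],[0,-1,-0.5,0,0,0],[0,-1,0,0,0,0],[0,-1,0,0,0,0]],
])

```text
time_s: 6.88
eef_pos: [0.5698, 0.2732, 0.3996]
eef_rot: [0.003, 0.027, 1.0, 0.001]
wrist_force: [-0.5, -1.0, -1.5]
opening: 0.997
grasp_force: 0.0
```

Request:
send_rows([
  [[0,-1,0,0,0,0],[0,-1,0,0,0,0],[0,-1,0,0,0,0],[0,-1,0,0,0,0],[0,-1,0,0,0,0],[0,-1,0,0,0,0],[0,-1,0,0,0,0],[0,-1,0,0,0,0]],
])

```text
time_s: 7.55
eef_pos: [0.5563, 0.0329, 0.3975]
eef_rot: [0.001, 0.027, 1.0, -0.0]
wrist_force: [0.6, 0.2, 1.2]
opening: 0.999
grasp_force: 0.0
```

Request:
send_rows([
  [[0,-1,0,0,0,0],[0,-1,0,0,0,0],[0,-1,0,0,0,0],[0,-1,0,0,0,0],[0,-0.5,0,0,0,-0.5],[0,0,0,0,0,-0.8],[0,0,0,0,0,-0.8],[0,0,0,0,0,0]],
])

```text
time_s: 8.22
eef_pos: [0.5492, -0.1012, 0.3972]
eef_rot: [0.001, -0.078, 0.997, -0.0]
wrist_force: [-0.9, -0.7, -0.1]
opening: 0.998
grasp_force: 0.0
```

Run:
```python
from h import *
o=status.get_obs(); print(o['eef_pos'],yaw(),o['wrist_force'],o['time_s'])
p=imaging.camera('wrist'); cv2.imwrite('pics/w2.png',p['image'])
np.savez('w2.npz',**{k:p[k] for k in('image','depth','mtx','pose')})
m=mask(p,(0,150,60),(10,255,255)); w=world(p,pts(m)); k=abs(w[:,2]-.022)<.003; print(k.sum(),len(w),rect(w[k]))
m=mask(p,(0,0,150),(180,60,255)); n,l,s,c=cv2.connectedComponentsWithStats(m); i=1+s[1:,4].argmax(); w=world(p,pts(l==i)); k=abs(w[:,2]-.024)<.006
print('plate',rect(w[k]),np.median(w[k,2]))
print(cv2.boxPoints(cv2.minAreaRect((w[k,:2]*1000).astype(np.float32))).tolist())
```

```text
[ 0.54918436 -0.10121279  0.39723012] -171.01283352042682 [-0.85573607 -0.70611515 -0.06865379] 8.2167
5795 6012 (array([ 598.4, -143.5]), array([164.1, 327.6]), 8.15)
plate (array([ 588.1, -127. ]), array([100.6, 250.8]), 5.01) 0.02338628318519803
[[527.0709228515625, -6.490053653717041], [548.98291015625, -256.3146667480469], [649.1854248046875, -247.52597045898438], [627.2734375, 2.29864501953125]]
```

View pics/w2.png

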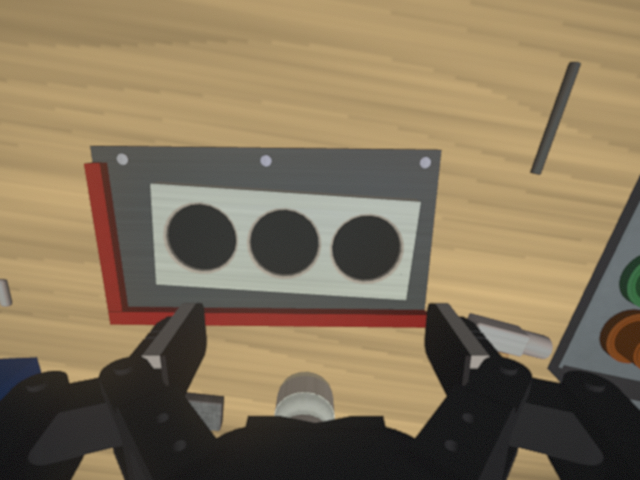

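The wrist view shows the plate centre at (285,243), the rear stop along row 315 and the side stop from (95,165) to (118,310).

```bash
cat >> h.py <<'E'
def nest(p,rb=(130,290,425,335),sb=(80,175,135,300)):
    hsv=cv2.cvtColor(p['image'],cv2.COLOR_BGR2HSV); red=(hsv[...,1]>150)&((hsv[...,0]<10)|(hsv[...,0]>170))
    z=np.zeros(red.shape); v,u=np.nonzero(red); W=world(p,np.c_[u,v]); z[v,u]=W[:,2]; r=red&(z>.0205)&(z<.0245)
    A=[];B=[]
    for c in range(rb[0],rb[2]):
        k=np.nonzero(r[rb[1]:rb[3],c])[0]
        if len(k): A.append((c,rb[1]+k[0]-.5))
    for w in range(sb[1],sb[3]):
        k=np.nonzero(r[w,sb[0]:sb[2]])[0]
        if len(k): B.append((sb[0]+k[-1]+.5,w))
    out=[]
    for P in(A,B):
        w=world(p,P,.022)[:,:2]
        vx,vy,x,y=cv2.fitLine(w.astype(np.float32),cv2.DIST_HUBER,0,.001,.001).ravel(); out.append((np.array([vx,vy]),np.array([x,y])))
    return out
E
python3 - <<'E'
from h import *
p=dict(np.load('w2.npz'))
(d1,q1),(d2,q2)=nest(p)
print('rear yaw',np.degrees(np.arctan2(d1[1],d1[0])),'side',np.degrees(np.arctan2(d2[1],d2[0])))
t=np.linalg.solve(np.c_[d1,-d2],q2-q1); c=q1+d1*t[0]; print('corner',c)
E
```

```text
rear yaw -81.654526 side 8.340731
corner [ 0.68601924 -0.28056562]
```

Request:
send_rows([
  [[0.7,-0.5,0,0,0,0.1],[0.7,-0.5,0.5,0,0,0],[0,0,1,0,0,0],[0,0,1,0,0,0],[0,0,1,0,0,0],[0,0,1,0,0,0],[0,0,1,0,0,0],[0,0,1,0,0,0]],
], jaw=1)

```text
time_s: 8.93
eef_pos: [0.5125, -0.1365, 0.2003]
eef_rot: [0.001, -0.071, 0.997, -0.0]
wrist_force: [0.5, -0.0, -0.1]
opening: 0.995
grasp_force: 0.0
```

Request:
send_rows([
  [[0,0,0.2,0,0,0],[0,0,0.1,0,0,0],[0,0,0.1,0,0,0],[0,0,0,0,0,0]],
])

```text
time_s: 9.27
eef_pos: [0.5129, -0.1373, 0.1902]
eef_rot: [0.001, -0.072, 0.997, -0.001]
wrist_force: [-0.7, -0.2, -0.1]
opening: 1.001
grasp_force: 0.0
```

Run:
```python
from h import *
o=status.get_obs(); print(o['eef_pos'],yaw(),o['wrist_force'],o['time_s'])
p=imaging.camera('wrist'); cv2.imwrite('pics/w3.png',p['image'])
```

```text
[ 0.51294443 -0.13725508  0.19018979] -171.75048595705596 [-0.65269287 -0.16483291 -0.12517702] 9.2667
```

View pics/w3.png

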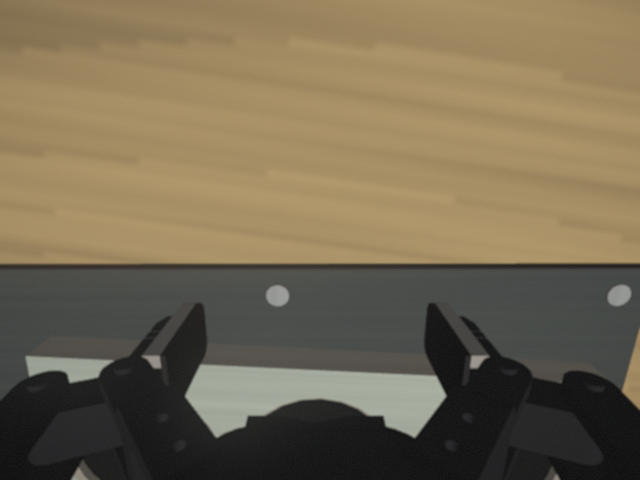

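The fingertips are behind the plate's near edge (row 355) and clear of the bolt at (277,296). I'll push toward the rear stop.

Request:
send_rows([
  [[0,0,0.15,0,0,0],[-0.2,0,0,0,0,0],[-0.2,0,0,0,0,0],[-0.2,0,0,0,0,0],[-0.15,0,0,0,0,0],[-0.15,0,0,0,0,0],[-0.1,0,0,0,0,0],[0,0,0,0,0,0]],
])

```text
time_s: 9.98
eef_pos: [0.5424, -0.1327, 0.1843]
eef_rot: [0.0, -0.072, 0.997, -0.0]
wrist_force: [1.0, -0.3, 2.2]
opening: 1.002
grasp_force: 1.0
```

Request:
send_rows([
  [[-0.1,0,0,0,0,0],[-0.1,0,0,0,0,0],[0,0,0,0,0,0]],
])

```text
time_s: 10.23
eef_pos: [0.5481, -0.1319, 0.1843]
eef_rot: [0.0, -0.072, 0.997, -0.0]
wrist_force: [0.5, 0.2, -0.1]
opening: 0.999
grasp_force: 0.1
```

Request:
send_rows([
  [[-0.1,0,0,0,0,0],[0,0,0,0,0,0]],
])

```text
time_s: 10.4
eef_pos: [0.551, -0.1315, 0.1843]
eef_rot: [0.0, -0.072, 0.997, -0.0]
wrist_force: [-0.5, -0.8, 2.8]
opening: 1.0
grasp_force: 1.0
```

Request:
send_rows([
  [[-0.1,0,0,0,0,0],[0,0,0,0,0,0]],
])

```text
time_s: 10.57
eef_pos: [0.5539, -0.1311, 0.1843]
eef_rot: [0.0, -0.072, 0.997, -0.0]
wrist_force: [0.4, -1.2, 4.2]
opening: 1.001
grasp_force: 2.0
```

Request:
send_rows([
  [[-0.1,0,0,0,0,0],[0,0,0,0,0,0]],
])

```text
time_s: 10.73
eef_pos: [0.5568, -0.1306, 0.1843]
eef_rot: [0.0, -0.072, 0.997, -0.0]
wrist_force: [-0.0, -0.5, 3.7]
opening: 1.001
grasp_force: 2.1
```

```bash
cat >> h.py <<'E'
O=np.array([.5900,-.1431]); ex=np.array([.9894,.1451]); ey=np.array([-.1451,.9894])
def nf(xy): d=np.asarray(xy)[...,:2]-O; return np.stack([d@ex,d@ey],-1)*1000
def plate(p,zt=.024):
    m=mask(p,(0,0,150),(180,60,255)); v,u=np.nonzero(m); w=world(p,np.c_[u,v]); k=abs(w[:,2]-zt)<.004
    n=nf(w[k]); n=n[(abs(n[:,0])<95)&(abs(n[:,1])<170)]; 
    return cv2.minAreaRect(n.astype(np.float32))
E
python3 - <<'E'
from h import *
o=status.get_obs(); print(nf(o['eef_pos']),o['wrist_force'])
for c in('top','scene'):
    p=imaging.camera(c); print(c,plate(p))
p=imaging.camera('wrist'); cv2.imwrite('pics/w4.png',p['image'])
E
```

```text
[-30.99609901  17.15908147] [-0.00382881 -0.53692891  3.73276838]
top ((1.3121261596679688, 18.81536102294922), (250.11892700195312, 100.1761474609375), 86.67686462402344)
scene ((2.073200225830078, 18.009902954101562), (250.64190673828125, 102.58959197998047), 86.73882293701172)
```

The plate has not moved because the open tips slid over its top (tips are about 160 mm from the TCP when open). I'll back off, go lower and push again.

Request:
send_rows([
  [[0,0,-0.3,0,0,0],[0.8,0,0,0,0,0],[0.7,0,0,0,0,0],[0,0,0.3,0,0,0],[0,0,0.2,0,0,0],[0,0,0.2,0,0,0],[0,0,0,0,0,0]],
])

```text
time_s: 11.47
eef_pos: [0.5121, -0.1368, 0.171]
eef_rot: [-0.001, -0.072, 0.997, 0.0]
wrist_force: [1.2, 0.3, 0.4]
opening: 1.0
grasp_force: 0.0
```

Request:
send_rows([
  [[-0.2,0,0,0,0,0],[-0.2,0,0,0,0,0],[-0.2,0,0,0,0,0],[-0.15,0,0,0,0,0],[-0.15,0,0,0,0,0],[-0.1,0,0,0,0,0],[-0.1,0,0,0,0,0],[0,0,0,0,0,0]],
])

```text
time_s: 12.13
eef_pos: [0.5453, -0.1322, 0.1723]
eef_rot: [0.0, -0.072, 0.997, -0.0]
wrist_force: [0.1, -0.2, -0.7]
opening: 1.001
grasp_force: 0.0
```

Request:
send_rows([
  [[-0.1,0,0,0,0,0],[0,0,0,0,0,0]],
])

```text
time_s: 12.3
eef_pos: [0.548, -0.1318, 0.1723]
eef_rot: [0.0, -0.072, 0.997, -0.0]
wrist_force: [-0.7, 0.9, -0.0]
opening: 1.0
grasp_force: 0.2
```

Request:
send_rows([
  [[-0.1,0,0,0,0,0],[0,0,0,0,0,0]],
])

```text
time_s: 12.47
eef_pos: [0.5509, -0.1315, 0.1723]
eef_rot: [0.0, -0.072, 0.997, -0.0]
wrist_force: [-0.5, 0.3, 0.7]
opening: 0.999
grasp_force: 0.3
```

Request:
send_rows([
  [[-0.1,0,0,0,0,0],[0,0,0,0,0,0]],
])

```text
time_s: 12.63
eef_pos: [0.553, -0.1311, 0.1719]
eef_rot: [-0.002, -0.072, 0.997, 0.0]
wrist_force: [-8.0, -2.5, 4.8]
opening: 0.999
grasp_force: 3.8
```

Run:
```python
from h import *
o=status.get_obs(); print(nf(o['eef_pos']),o['wrist_force'])
for c in('top','scene'):
    p=imaging.camera(c); print(c,plate(p))
```

```text
[-34.90986011  17.25657914] [-7.99473254 -2.5084317   4.77468458]
top ((27.432086944580078, 22.092880249023438), (249.75808715820312, 100.6723403930664), 89.8582534790039)
scene ((25.34978485107422, 20.691452026367188), (104.41436004638672, 251.375244140625), 0.06348319351673126)
```

View pics/w4.png

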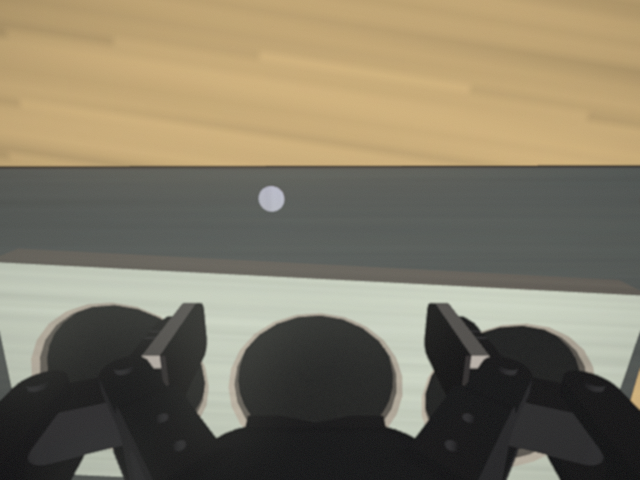

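Request:
send_rows([
  [[0.2,0,0,0,0,0],[0,0,-0.8,0,0,0],[0,0,-1,0,0,0],[-0.5,0.7,-0.7,0,0,0],[-0.7,1,0,0,0,0],[-0.7,1,0,0,0,0],[-0.3,1,0,0,0,0],[0,1,0,0,0,0]],
], jaw=0)

```text
time_s: 13.4
eef_pos: [0.5945, 0.0186, 0.2482]
eef_rot: [0.002, -0.072, 0.997, -0.0]
wrist_force: [-0.1, -0.1, -1.1]
opening: 0.002
grasp_force: 0.0
```

Request:
send_rows([
  [[0,1,0,0,0,0],[0,0,0,0,0,0],[0,0,0.8,0,0,0],[0,0,0.8,0,0,0],[0,0,0.3,0,0,0],[0,0,0,0,0,0]],
])

```text
time_s: 13.9
eef_pos: [0.5871, 0.0466, 0.1876]
eef_rot: [-0.002, -0.072, 0.997, 0.0]
wrist_force: [-0.7, 0.2, -0.2]
opening: -0.003
grasp_force: 0.0
```

Run:
```python
from h import *
o=status.get_obs(); print(nf(o['eef_pos']),o['eef_pos'],yaw(),o['wrist_force'],o['opening'])
```

```text
[ 24.69875199 188.11299422] [0.58714165 0.04660917 0.18764586] -171.75868234963994 [-0.66647945  0.18432085 -0.21059776] -0.0026918140662787905
```

Request:
send_rows([
  [[0,-0.4,0,0,0,0],[0,-0.4,0,0,0,0],[0,-0.3,0,0,0,0],[0,-0.3,0,0,0,0],[0,-0.3,0,0,0,0],[0,-0.2,0,0,0,0],[0,-0.2,0,0,0,0],[0,0,0,0,0,0]],
])

```text
time_s: 14.57
eef_pos: [0.5981, -0.0169, 0.1909]
eef_rot: [0.001, -0.072, 0.997, -0.001]
wrist_force: [-0.5, -2.3, 5.4]
opening: -0.003
grasp_force: 2.4
```

Run:
```python
from h import *
o=status.get_obs(); print(nf(o['eef_pos']),o['wrist_force'])
for c in('top','scene'):
    p=imaging.camera(c); print(c,plate(p))
```

```text
[ 26.27187721 123.64542062] [-0.54688693 -2.30385168  5.3631716 ]
top ((25.980224609375, -14.957695007324219), (232.76535034179688, 101.48575592041016), 89.85830688476562)
scene ((25.520328521728516, -7.46734619140625), (250.45033264160156, 101.88029479980469), 89.68641662597656)
```

Run:
```python
from h import *
p=imaging.camera('wrist'); q=imaging.camera('scene')
cv2.imwrite('pics/w5.png',np.hstack([cv2.resize(p['image'][200:480,160:480],(400,350)),cv2.resize(q['image'][170:345,230:430],(400,350))]))
```

```text
(no output)
```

View pics/w5.png

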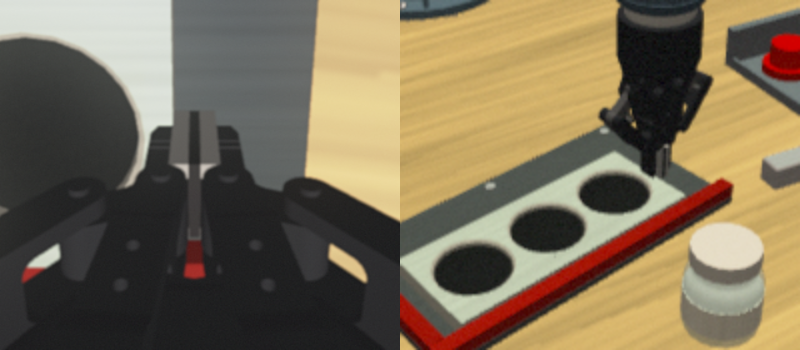

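The closed tips are pushing on the plate's +y edge as intended. I'll continue to the side stop.

Request:
send_rows([
  [[0,-0.15,-0.05,0,0,0],[0,-0.15,0,0,0,0],[0,-0.15,0,0,0,0],[0,-0.1,0,0,0,0],[0,0,0,0,0,0]],
])

```text
time_s: 15.18
eef_pos: [0.5998, -0.0324, 0.1914]
eef_rot: [-0.0, -0.072, 0.997, -0.0]
wrist_force: [0.3, -0.1, 0.5]
opening: -0.003
grasp_force: 0.0
```

Request:
send_rows([
  [[0,-0.1,0,0,0,0],[0,0,0,0,0,0]],
])

```text
time_s: 15.35
eef_pos: [0.5999, -0.0344, 0.1913]
eef_rot: [-0.001, -0.072, 0.997, 0.001]
wrist_force: [-1.6, 5.7, 1.5]
opening: 0.004
grasp_force: 2.7
```

Request:
send_rows([
  [[0,-0.1,0,0,0,0],[0,0,0,0,0,0]],
])

```text
time_s: 15.52
eef_pos: [0.6, -0.0354, 0.1912]
eef_rot: [-0.001, -0.072, 0.997, 0.003]
wrist_force: [-1.6, 15.3, 5.5]
opening: 0.001
grasp_force: 7.8
```

Run:
```python
from h import *
o=status.get_obs(); print(nf(o['eef_pos']),o['wrist_force'])
for c in('top','scene'):
    p=imaging.camera(c); print(c,plate(p))
```

```text
[ 25.54727608 105.14077462] [-1.55575902 15.33890624  5.5236751 ]
top ((25.503070831298828, -35.91431427001953), (228.38038635253906, 101.81815338134766), 89.98350524902344)
scene ((24.127893447875977, -23.112335205078125), (103.01191711425781, 253.04930114746094), 0.36376363039016724)
```

Request:
send_rows([
  [[0,0.3,0,0,0,0],[0,0,-1,0,0,0],[0,0,-1,0,0,0],[0.6,-0.9,0,0,0,0],[0.7,-0.9,0,0,0,0],[0.7,-0.9,0,0,0,0],[0.7,-0.9,0,0,0,0],[0,-0.9,0,0,0,0]],
])

```text
time_s: 16.28
eef_pos: [0.5357, -0.1753, 0.251]
eef_rot: [-0.002, -0.072, 0.997, 0.0]
wrist_force: [0.9, -0.5, -0.5]
opening: 0.002
grasp_force: 0.0
```

Request:
send_rows([
  [[0,0,0,0,0,0],[0,0,0,0,0,0],[0,0,0,0,0,0],[0,0,0.9,0,0,0],[0,0,0.9,0,0,0],[0,0,0.6,0,0,0],[0,0,0.2,0,0,0],[0,0,0,0,0,0]],
], jaw=1)

```text
time_s: 16.95
eef_pos: [0.538, -0.1725, 0.1718]
eef_rot: [-0.002, -0.073, 0.997, 0.001]
wrist_force: [-1.0, -0.2, -0.2]
opening: 0.999
grasp_force: 0.0
```

Run:
```python
from h import *
o=status.get_obs(); print(nf(o['eef_pos']),o['eef_pos'],o['wrist_force'])
```

```text
[-55.7609772  -21.56134381] [ 0.53795689 -0.1725247   0.1717979 ] [-0.95150481 -0.15512255 -0.22385822]
```

Request:
send_rows([
  [[-0.2,0,0,0,0,0],[-0.2,0,0,0,0,0],[-0.15,0,0,0,0,0],[-0.1,0,0,0,0,0],[-0.1,0,0,0,0,0],[0,0,0,0,0,0]],
])

```text
time_s: 17.45
eef_pos: [0.5595, -0.1712, 0.1741]
eef_rot: [-0.003, -0.073, 0.997, 0.0]
wrist_force: [-15.6, -3.3, 10.3]
opening: 1.003
grasp_force: 7.6
```

Run:
```python
from h import *
o=status.get_obs(); print(nf(o['eef_pos']),o['eef_pos'],o['wrist_force'])
for c in('top','scene'):
    p=imaging.camera(c); print(c,plate(p))
```

```text
[-34.22316704 -23.37141361] [ 0.55952977 -0.1711904   0.17407535] [-15.60781433  -3.31489796  10.32933157]
top ((27.012510299682617, -23.85760498046875), (101.12579345703125, 251.4895477294922), 0.018537113443017006)
scene ((25.41839599609375, -23.61217498779297), (103.51486206054688, 251.6465606689453), 0.18850034475326538)
```

Request:
send_rows([
  [[0.3,0,0,0,0,0],[0,0,-0.8,0,0,0],[0,0,-1,0,0,0],[0,0,-1,0,0,0],[0,0.4,-1,0,0,0],[-0.2,0.8,-1,0,0,0],[-0.2,1,-1,0,0,0],[-0.2,1,-0.9,0,0,0]],
])

```text
time_s: 18.22
eef_pos: [0.5561, -0.0748, 0.3767]
eef_rot: [0.002, -0.071, 0.997, -0.001]
wrist_force: [0.4, 0.1, 0.9]
opening: 1.001
grasp_force: 0.0
```

Request:
send_rows([
  [[-0.2,1,0,0,0,0],[-0.2,1,0,0,0,0],[-0.2,1,0,0,0,0],[-0.2,1,0,0,0,0],[-0.2,1,0,0,0,0],[-0.2,1,0,0,0,0.2],[-0.2,1,0,0,0,0.4],[-0.2,1,0,0,0,0.4]],
])

```text
time_s: 18.88
eef_pos: [0.5713, 0.1706, 0.3749]
eef_rot: [0.001, -0.021, 1.0, 0.0]
wrist_force: [0.2, 0.5, 0.3]
opening: 0.995
grasp_force: 0.0
```

Request:
send_rows([
  [[0,0.9,0,0,0,0.5],[0,0.8,0,0,0,0.5],[0,0,0,0,0,0],[0,0,0,0,0,0]],
])

```text
time_s: 19.22
eef_pos: [0.5701, 0.2211, 0.3744]
eef_rot: [0.001, 0.026, 1.0, 0.0]
wrist_force: [0.3, -0.7, -1.0]
opening: 1.001
grasp_force: 0.0
```

```bash
cat >> h.py <<'E'
HUE={'green':((40,80,30),(85,255,255)),'red':((0,180,60),(4,255,255)),'amber':((6,120,30),(16,255,200))}
def lenses(p,zlo=.034,zhi=.05):
    for k,(lo,hi) in HUE.items():
        m=mask(p,lo,hi); v,u=np.nonzero(m); w=world(p,np.c_[u,v]); s=(w[:,2]>zlo)&(w[:,2]<zhi)
        s&=(abs(w[:,0]-.57)<.14)&(abs(w[:,1]-.24)<.09)
        if s.sum()>30:
            c,r=cv2.minEnclosingCircle((w[s,:2]*1000).astype(np.float32)); print(k,s.sum(),'circ',np.round(c,1),round(r,1),'med',np.median(w[s],0).round(4), 'px',np.round([u[s].mean(),v[s].mean()]))
        else: print(k,'none',s.sum())
E
python3 - <<'E'
from h import *
o=status.get_obs(); print(o['eef_pos'],yaw(),o['wrist_force'])
p=imaging.camera('wrist'); cv2.imwrite('pics/w6.png',p['image']); lenses(p)
t=imaging.camera('top'); print('top');lenses(t)
t=imaging.camera('scene'); print('scene');lenses(t)
E
```

```text
[0.57014492 0.22107354 0.37441891] 176.98919142902758 [ 0.26382301 -0.69086845 -1.04612681]
green 2155 circ [570.9 252.2] 22.0 med [0.5697 0.2518 0.0425] px [353. 217.]
red 2650 circ [495.7 253. ] 22.1 med [0.4951 0.2526 0.0425] px [352. 122.]
amber 1879 circ [636.3 256. ] 22.4 med [0.6335 0.2553 0.0424] px [359. 288.]
top
green 241 circ [569.5 252.8] 21.2 med [0.567  0.2519 0.0429] px [170. 234.]
red 285 circ [496.1 254.5] 22.1 med [0.4946 0.2515 0.0427] px [169. 266.]
amber 219 circ [636.6 257.3] 21.4 med [0.6398 0.2552 0.0429] px [169. 202.]
scene
green 207 circ [574.7 252.8] 23.8 med [0.5776 0.2471 0.042 ] px [448. 206.]
red 169 circ [498.6 252.9] 23.7 med [0.5029 0.2489 0.042 ] px [425. 193.]
amber 234 circ [638.4 256. ] 23.6 med [0.6428 0.2509 0.0419] px [472. 217.]
```

View pics/w6.png

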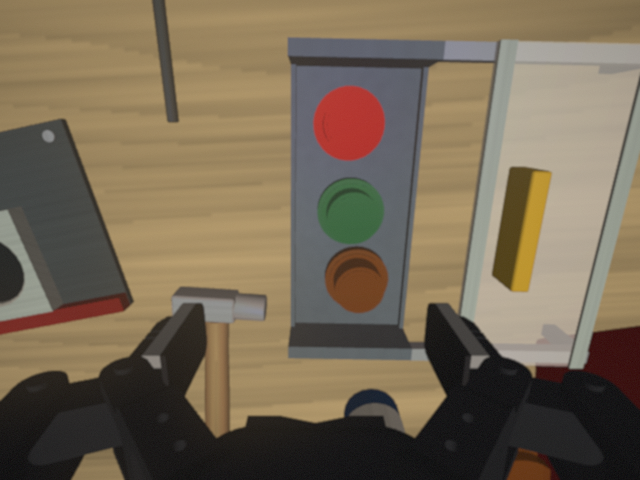

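Red is at (349,123) px, green at (350,210) and amber at (357,280). All three are upright and the three cameras agree on position. I'll grasp red first.

Request:
send_rows([
  [[0.8,0.3,0,0,0,0],[0.9,0.3,0,0,0,0],[0.8,0.3,0.5,0,0,0],[0,0,1,0,0,0],[0,0,1,0,0,0],[0,0,1,0,0,0],[0,0,1,0,0,0],[0,0,0.8,0,0,0]],
], jaw=0.8)

```text
time_s: 20.03
eef_pos: [0.4968, 0.2495, 0.2131]
eef_rot: [-0.0, 0.029, 1.0, -0.0]
wrist_force: [0.7, -0.1, 0.1]
opening: 0.803
grasp_force: 0.0
```

Request:
send_rows([
  [[0,0,0.5,0,0,0],[0,0,0.4,0,0,0],[0,0,0,0,0,0]],
])

```text
time_s: 20.28
eef_pos: [0.4963, 0.2496, 0.1855]
eef_rot: [-0.002, 0.029, 1.0, -0.001]
wrist_force: [-0.4, 0.3, 0.2]
opening: 0.8
grasp_force: 0.0
```

Run:
```python
from h import *
o=status.get_obs(); print(o['eef_pos'],yaw(),o['wrist_force'],o['opening'])
p=imaging.camera('wrist'); cv2.imwrite('pics/w7.png',p['image']); 
t=imaging.camera('top'); lenses(t)
for u,v in [(302,228),(336,225),(371,222)]:
    m=mask(t,(0,0,0),(180,255,45)); n,l,s,c=cv2.connectedComponentsWithStats(m)
for i in range(1,n):
    w=world(t,[c[i]],.019)
    if s[i,4]>300 and abs(nf(w)[0,0])<80 and abs(nf(w)[0,1])<150: print('op',nf(w),w,s[i,4])
```

```text
[0.49625698 0.24960675 0.18553718] 176.72533913260548 [-0.3615017   0.34360518  0.20496381] 0.800123858828232
green 295 circ [571.5 253.1] 22.0 med [0.571  0.2518 0.0428] px [170. 232.]
red none 18
amber 286 circ [635.9 257.6] 22.0 med [0.6354 0.2558 0.0425] px [169. 204.]
op [[  26.07408838 -103.81115594]] [[ 0.63086208 -0.24203073  0.019     ]] 487
op [[ 26.08842362 -23.72043202]] [[ 0.6192547  -0.16278423  0.019     ]] 488
op [[26.12399789 56.46799403]] [[ 0.60765417 -0.08343797  0.019     ]] 489
```

Request:
send_rows([
  [[0,0.1,-0.1,0,0,0],[0,0,0,0,0,0],[0,0,0,0,0,0],[0,0,0,0,0,0],[0,0,0,0,0,0],[0,0,0,0,0,0]],
], jaw=0)

```text
time_s: 20.88
eef_pos: [0.4984, 0.2544, 0.1934]
eef_rot: [0.002, 0.028, 1.0, 0.001]
wrist_force: [-1.0, 0.1, 7.0]
opening: 0.489
grasp_force: 60.4
```

Request:
send_rows([
  [[0,0,-0.5,0,0,0],[0,0,-0.8,0,0,0],[0,0,-1,0,0,0],[0,0,-1,0,0,0],[0,0,0,0,0,0]],
])

```text
time_s: 21.3
eef_pos: [0.4996, 0.2548, 0.2974]
eef_rot: [0.006, 0.028, 1.0, 0.002]
wrist_force: [1.1, 0.6, -0.7]
opening: 0.496
grasp_force: 61.0
```

Run:
```python
from h import *
o=status.get_obs(); print(o['eef_pos'],yaw(),o['wrist_force'],o['opening'])
for c in('top','scene'):
    p=imaging.camera(c); m=mask(p,*HUE['red']); v,u=np.nonzero(m); w=world(p,np.c_[u,v]); s=(np.hypot(w[:,0]-o['eef_pos'][0],w[:,1]-o['eef_pos'][1])<.05); print(c,s.sum(),np.percentile(w[s],[3,50,97],axis=0).round(4).tolist())
```

```text
[0.49955999 0.25484323 0.29741509] 176.83397636116487 [ 1.10483809  0.55753355 -0.6779089 ] 0.4960791531513097
top 172 [[0.4726, 0.2291, 0.1178], [0.482, 0.2467, 0.124], [0.5242, 0.2666, 0.209]]
scene 363 [[0.49, 0.2269, 0.1109], [0.5151, 0.2454, 0.1248], [0.5276, 0.2759, 0.1454]]
```

Request:
send_rows([
  [[-0.3,-0.6,0,0,0,0],[-0.3,-0.9,0,0,0,0],[-0.3,-1,0,0,0,0],[-0.3,-1,0,0,0,0],[-0.3,-1,0,0,0,0],[-0.3,-1,0,0,0,0],[-0.3,-1,0,0,0,0],[-0.3,-1,0,0,0,0]],
])

```text
time_s: 22.07
eef_pos: [0.5559, 0.0239, 0.2882]
eef_rot: [-0.001, 0.028, 1.0, 0.0]
wrist_force: [-0.6, 1.1, -1.7]
opening: 0.494
grasp_force: 61.1
```

Request:
send_rows([
  [[-0.3,-1,0,0,0,0],[-0.3,-1,0,0,0,0],[-0.3,-1,0,0,0,0],[-0.3,-1,0,0,0,0],[-0.3,-1,0,0,0,0],[-0.3,-1,0,0,0,0],[-0.3,-1,0,0,0,0],[-0.3,-0.8,0,0,0,0]],
])

```text
time_s: 22.73
eef_pos: [0.6148, -0.2144, 0.2879]
eef_rot: [-0.001, 0.028, 1.0, 0.0]
wrist_force: [0.7, 1.0, -1.2]
opening: 0.497
grasp_force: 61.2
```

Request:
send_rows([
  [[-0.4,-0.9,0,0,0,-0.4],[0,0,0,0,0,-0.8],[0,0,0,0,0,-0.8],[0,0,0,0,0,0],[0,0,0,0,0,0]],
])

```text
time_s: 23.15
eef_pos: [0.6253, -0.2397, 0.2881]
eef_rot: [-0.001, -0.071, 0.997, 0.001]
wrist_force: [-0.1, 0.3, -1.3]
opening: 0.493
grasp_force: 61.2
```

```bash
cat >> h.py <<'E'
def held(c):
    o=status.get_obs(); e=o['eef_pos']; print('tcp',e,'yaw',round(yaw(),2),o['wrist_force'],o['opening'],o['grasp_force'],o['time_s'])
    for n in('wrist','top','scene'):
        p=imaging.camera(n); m=mask(p,*HUE[c]); v,u=np.nonzero(m); w=world(p,np.c_[u,v]); s=(np.hypot(w[:,0]-e[0],w[:,1]-e[1])<.05)&(abs(w[:,2]-e[2]+.17)<.035)
        if s.sum()<20: print(n,'few');continue
        w=w[s]; h=w[:,2]; c2,r=cv2.minEnclosingCircle((w[:,:2]*1000).astype(np.float32)); print(n,len(w),'circ',np.round(c2,1),round(r,1),'z',np.percentile(h,[3,50,97]).round(4))
E
python3 - <<'E'
from h import *
held('red')
E
```

```text
tcp [ 0.6252839  -0.23974941  0.2880906 ] yaw -171.87 [-0.11304728  0.33963733 -1.2798135 ] 0.493489462280706 61.22933864593506 23.15
wrist 14562 circ [ 617.3 -238.1] 31.8 z [0.1109 0.1366 0.139 ]
top 200 circ [ 611.2 -233.9] 25.1 z [0.106  0.1149 0.1393]
scene 916 circ [ 628.2 -241.1] 31.0 z [0.1046 0.1242 0.1398]
```

Request:
send_rows([
  [[-0.2,-0.15,0,0,0,0],[0,0,0.8,0,0,0],[0,0,0.9,0,0,0],[0,0,0.5,0,0,0],[0,0,0,0,0,0],[0,0,0,0,0,0]],
])

```text
time_s: 23.8
eef_pos: [0.6322, -0.2434, 0.2228]
eef_rot: [-0.001, -0.072, 0.997, 0.001]
wrist_force: [0.2, -0.1, -1.5]
opening: 0.492
grasp_force: 61.3
```

Run:
```python
from h import *
held('red')
```

```text
tcp [ 0.63223413 -0.24335896  0.22284278] yaw -171.74 [ 0.2054079  -0.11543345 -1.51384267] 0.49241542191548837 61.26670002937317 23.8
wrist 13773 circ [ 623.9 -244.9] 28.7 z [0.0456 0.0715 0.0738]
top 110 circ [ 617.6 -244.4] 20.4 z [0.0454 0.0678 0.0752]
scene 933 circ [ 645.  -256.9] 42.9 z [0.0212 0.0589 0.0762]
```

Request:
send_rows([
  [[0,0,0.3,0,0,0],[0,0,0.2,0,0,0],[0,0,0.1,0,0,0],[0,0,0,0,0,0]],
])

```text
time_s: 24.28
eef_pos: [0.6323, -0.2436, 0.2053]
eef_rot: [-0.0, -0.072, 0.997, 0.0]
wrist_force: [0.3, -0.8, -1.2]
opening: 0.496
grasp_force: 61.5
```

Request:
send_rows([
  [[0,0,0.1,0,0,0],[0,0,0.1,0,0,0],[0,0,0,0,0,0]],
])

```text
time_s: 24.53
eef_pos: [0.6325, -0.2437, 0.2004]
eef_rot: [0.0, -0.072, 0.997, -0.0]
wrist_force: [-1.2, 0.3, 2.8]
opening: 0.494
grasp_force: 61.9
```

Request:
send_rows([
  [[0,0,0.1,0,0,0],[0,0,0.1,0,0,0],[0,0,0,0,0,0]],
])

```text
time_s: 24.78
eef_pos: [0.633, -0.2438, 0.2]
eef_rot: [-0.0, -0.072, 0.997, -0.0]
wrist_force: [-18.2, 8.0, 39.0]
opening: 0.493
grasp_force: 65.4
```

Request:
send_rows([
  [[0,0,0.1,0,0,0],[0,0,0,0,0,0]],
])

```text
time_s: 24.95
eef_pos: [0.6331, -0.2438, 0.1998]
eef_rot: [-0.0, -0.073, 0.997, -0.0]
wrist_force: [-25.4, 11.4, 54.8]
opening: 0.495
grasp_force: 67.2
```

Run:
```python
from h import *
held('red')
```

```text
tcp [ 0.6331299  -0.24378541  0.19981913] yaw -171.68 [-25.41645745  11.42044475  54.75499473] 0.4951596205133851 67.2285944223404 24.95
wrist 13378 circ [ 634.5 -253.7] 39.7 z [0.023  0.0488 0.0511]
top 70 circ [ 616.5 -244.4] 20.0 z [0.0221 0.0475 0.0515]
scene 832 circ [ 645.8 -256.8] 44.1 z [0.0204 0.0378 0.0512]
```

Request:
send_rows([
  [[0,0,-0.2,0,0,0],[0,0,-0.1,0,0,0],[0,0,0,0,0,0]],
])

```text
time_s: 25.35
eef_pos: [0.6327, -0.2438, 0.2007]
eef_rot: [0.001, -0.072, 0.997, -0.0]
wrist_force: [0.0, 0.3, -1.1]
opening: 0.493
grasp_force: 61.1
```

Request:
send_rows([
  [[0,0,0,0,0,0],[0,0,0,0,0,0],[0,0,0,0,0,0],[0,0,0,0,0,0]],
], jaw=0.75)

```text
time_s: 25.68
eef_pos: [0.6323, -0.2436, 0.199]
eef_rot: [-0.0, -0.072, 0.997, 0.0]
wrist_force: [-0.8, 0.2, -0.3]
opening: 0.751
grasp_force: 0.0
```

Request:
send_rows([
  [[0,0,-0.5,0,0,0],[0,0,-1,0,0,0],[0,0,-1,0,0,0],[0,0,-1,0,0,0],[0,0,-0.5,0,0,0],[0,0.6,0,0,0,0],[0,1,0,0,0,0],[0,1,0,0,0,0]],
])

```text
time_s: 26.35
eef_pos: [0.6211, -0.1666, 0.3217]
eef_rot: [0.001, -0.071, 0.997, -0.001]
wrist_force: [-0.5, 0.8, -0.3]
opening: 0.748
grasp_force: 0.0
```

```bash
cat >> h.py <<'E'
def inplate(c,n='top'):
    p=imaging.camera(n); m=mask(p,*HUE[c]); v,u=np.nonzero(m); w=world(p,np.c_[u,v]); q=nf(w); s=(abs(q[:,0]-25)<45)&(abs(q[:,1]+25)<130)
    w=w[s];q=q[s]; d=w[:,2]>.04; f=(w[:,2]<.033)&(w[:,2]>.015)
    print(n,c,'dome',d.sum(),np.median(q[d],0).round(1),np.median(w[d,2]).round(4),'flange',f.sum(),np.percentile(w[f,2],[10,50,90]).round(4) if f.sum() else None)
    return p
E
python3 - <<'E'
from h import *
o=status.get_obs();print(o['eef_pos'],o['wrist_force'],yaw())
p=inplate('red'); print(plate(p)); lenses(p)
p=inplate('red','scene');print(plate(p)); p=inplate('red','wrist')
E
```

```text
[ 0.62109012 -0.16656932  0.32170141] [-0.46019258  0.78777381 -0.31708679] -171.85063105945162
top red dome 69 [ 28.4 -88.9] 0.0492 flange 59 [0.0204 0.0241 0.0268]
((13.554004669189453, -21.979598999023438), (264.33660888671875, 81.96849060058594), 76.47400665283203)
green 286 circ [571.8 253.1] 22.0 med [0.5711 0.2523 0.0426] px [170. 232.]
red none 0
amber 286 circ [636.2 257.5] 22.2 med [0.6353 0.2554 0.0425] px [169. 204.]
scene red dome 464 [  30.7 -108.6] 0.049 flange 524 [0.0208 0.0234 0.0291]
((26.24518585205078, -23.888839721679688), (102.18041229248047, 251.52149963378906), 0.15323732793331146)
wrist red dome 3081 [  23.  -105.7] 0.0496 flange 1269 [0.0229 0.024  0.0252]
```

Red is home, with its flange at 24 mm and its dome top at 49 mm. Green is next.

Request:
send_rows([
  [[0,0.6,0,0,0,0],[0,1,0,0,0,0],[0,1,0,0,0,0],[0,1,0,0,0,0],[0,1,0,0,0,0],[0,1,0,0,0,0],[-0.1,1,0,0,0,0],[-0.1,1,0,0,0,0]],
], jaw=0.8)

```text
time_s: 27.17
eef_pos: [0.5943, 0.061, 0.3205]
eef_rot: [0.0, -0.072, 0.997, -0.0]
wrist_force: [0.4, -0.3, 0.2]
opening: 0.803
grasp_force: 0.0
```

Request:
send_rows([
  [[-0.1,1,0,0,0,0],[-0.1,1,0,0,0,0],[0,1,0,0,0,0],[0,1,0,0,0,0],[0,1,0,0,0,0],[0,0.9,0,0,0,0],[0,0.5,0,0,0,0.5],[0,0,0,0,0,0.8]],
])

```text
time_s: 27.83
eef_pos: [0.5722, 0.2538, 0.3204]
eef_rot: [0.0, -0.007, 1.0, 0.001]
wrist_force: [-0.4, -0.6, -0.3]
opening: 0.798
grasp_force: 0.0
```

Request:
send_rows([
  [[0,0,0.5,0,0,0.7],[0,0,1,0,0,0],[0,0,1,0,0,0],[0,0,0.5,0,0,0],[0,0,0,0,0,0],[0,0,0,0,0,0]],
])

```text
time_s: 28.33
eef_pos: [0.5728, 0.2506, 0.2295]
eef_rot: [-0.001, 0.028, 1.0, -0.0]
wrist_force: [0.3, -0.3, 1.3]
opening: 0.801
grasp_force: 0.0
```

Run:
```python
from h import *
o=status.get_obs();print(o['eef_pos'],o['wrist_force'],yaw())
lenses(imaging.camera('wrist')); lenses(imaging.camera('scene'))
```

```text
[0.57282117 0.25057892 0.22949016] [ 0.31833709 -0.27238723  1.27085897] 176.76748194173268
green 6936 circ [571.  252.3] 22.2 med [0.5685 0.2523 0.0425] px [320. 286.]
red none 0
amber 4044 circ [635.2 255.9] 22.0 med [0.627  0.2555 0.0424] px [333. 393.]
green 206 circ [573.4 251.2] 22.5 med [0.5778 0.2469 0.0419] px [448. 206.]
red none 0
amber 238 circ [638.  256.8] 24.6 med [0.6422 0.2516 0.0419] px [472. 217.]
```

Request:
send_rows([
  [[0.1,0.05,0.6,0,0,0],[0,0,0.5,0,0,0],[0,0,0.25,0,0,0],[0,0,0,0,0,0]],
])

```text
time_s: 28.77
eef_pos: [0.5697, 0.2524, 0.189]
eef_rot: [-0.0, 0.028, 1.0, -0.0]
wrist_force: [-1.0, -0.5, 0.2]
opening: 0.801
grasp_force: 0.0
```

Request:
send_rows([
  [[0,0,0,0,0,0],[0,0,0,0,0,0],[0,0,0,0,0,0],[0,0,0,0,0,0],[0,0,0,0,0,0],[0,0,0,0,0,0]],
], jaw=0)

```text
time_s: 29.27
eef_pos: [0.5708, 0.2527, 0.1913]
eef_rot: [0.002, 0.028, 1.0, 0.0]
wrist_force: [-0.4, -1.3, 6.2]
opening: 0.496
grasp_force: 61.6
```

Request:
send_rows([
  [[0,0,-0.5,0,0,0],[0,0,-0.8,0,0,0],[0,0,-1,0,0,0],[0,0,-1,0,0,0],[0,0,-0.2,0,0,0],[0,0,0,0,0,0]],
])

```text
time_s: 29.77
eef_pos: [0.5708, 0.2529, 0.2975]
eef_rot: [0.003, 0.028, 1.0, 0.001]
wrist_force: [-0.0, 0.6, -1.1]
opening: 0.495
grasp_force: 61.2
```

Run:
```python
from h import *
held('green')
```

```text
tcp [0.57082947 0.25285352 0.29754326] yaw 176.8 [-0.01699998  0.60987279 -1.12203962] 0.4952284547653605 61.159000396728516 29.7667
wrist 15467 circ [566.2 252.8] 28.5 z [0.1222 0.1481 0.1506]
top 193 circ [569.4 252.9] 29.0 z [0.1173 0.1237 0.1478]
scene 442 circ [572.  248.8] 30.1 z [0.1108 0.1256 0.1464]
```

Request:
send_rows([
  [[-0.1,-0.6,0,0,0,0],[-0.1,-0.9,0,0,0,0],[-0.2,-1,0,0,0,0],[-0.2,-1,0,0,0,0],[-0.2,-1,0,0,0,0],[-0.2,-1,0,0,0,0],[-0.2,-1,0,0,0,0],[-0.2,-1,0,0,0,0]],
])

```text
time_s: 30.58
eef_pos: [0.5983, 0.0242, 0.2917]
eef_rot: [-0.002, 0.028, 1.0, 0.0]
wrist_force: [-0.1, -0.8, -2.0]
opening: 0.495
grasp_force: 61.3
```

Request:
send_rows([
  [[-0.2,-1,0,0,0,0],[-0.2,-1,0,0,0,0],[-0.2,-1,0,0,0,0],[-0.2,-1,0,0,0,0],[-0.2,-1,0,0,0,0],[0,-0.8,0,0,0,-0.4],[0,-0.5,0,0,0,-0.8],[0,0,0,0,0,-0.8]],
])

```text
time_s: 31.25
eef_pos: [0.6182, -0.1682, 0.2915]
eef_rot: [-0.002, -0.072, 0.997, 0.0]
wrist_force: [0.0, 0.4, -2.4]
opening: 0.498
grasp_force: 61.3
```

Request:
send_rows([
  [[0,0,0.8,0,0,0],[0,0,0,0,0,0],[0,0,0,0,0,0]],
])

```text
time_s: 31.5
eef_pos: [0.6177, -0.1642, 0.2666]
eef_rot: [-0.003, -0.072, 0.997, 0.002]
wrist_force: [0.0, 0.1, -1.9]
opening: 0.495
grasp_force: 61.3
```

Run:
```python
from h import *
held('green')
```

```text
tcp [ 0.61770305 -0.16422539  0.26664419] yaw -171.78 [ 0.01860586  0.0914701  -1.94240433] 0.4950533435294456 61.31778359413147 31.5
wrist 15378 circ [ 611.1 -165. ] 28.0 z [0.0917 0.1172 0.1197]
top 144 circ [ 604.1 -160.2] 24.7 z [0.0856 0.094  0.1178]
scene 809 circ [ 624.  -166.4] 31.8 z [0.0875 0.1062 0.1225]
```

Request:
send_rows([
  [[-0.05,0.05,0.4,0,0,0],[0,0,0.6,0,0,0],[0,0,0.5,0,0,0],[0,0,0.3,0,0,0],[0,0,0.2,0,0,0],[0,0,0,0,0,0]],
])

```text
time_s: 32.15
eef_pos: [0.62, -0.1627, 0.2088]
eef_rot: [-0.001, -0.072, 0.997, 0.001]
wrist_force: [-0.3, 1.2, -2.0]
opening: 0.493
grasp_force: 61.3
```

Request:
send_rows([
  [[0,0,0.1,0,0,0],[0,0,0.1,0,0,0],[0,0,0,0,0,0]],
])

```text
time_s: 32.4
eef_pos: [0.6206, -0.1632, 0.2046]
eef_rot: [0.0, -0.072, 0.997, -0.0]
wrist_force: [0.7, -0.1, -0.7]
opening: 0.493
grasp_force: 61.3
```

Request:
send_rows([
  [[0,0,0.1,0,0,0],[0,0,0,0,0,0]],
])

```text
time_s: 32.57
eef_pos: [0.6208, -0.1632, 0.2022]
eef_rot: [0.001, -0.072, 0.997, -0.0]
wrist_force: [-0.5, 0.4, 2.5]
opening: 0.494
grasp_force: 61.8
```

Run:
```python
from h import *
held('green')
```

```text
tcp [ 0.62079952 -0.16323223  0.20221341] yaw -171.74 [-0.45385297  0.42406294  2.51638967] 0.49408803566112464 61.77513599395752 32.5667
wrist 15356 circ [ 614.9 -164.9] 28.5 z [0.027  0.0528 0.0552]
top 117 circ [ 606.1 -162.1] 24.5 z [0.016  0.0282 0.051 ]
scene 716 circ [ 624.6 -165.5] 32.1 z [0.0223 0.042  0.0554]
```

Request:
send_rows([
  [[0,0,0.1,0,0,0],[0,0,0,0,0,0]],
])

```text
time_s: 32.88
eef_pos: [0.6208, -0.1633, 0.199]
eef_rot: [0.001, -0.072, 0.997, -0.0]
wrist_force: [-0.9, 0.3, 3.5]
opening: 0.495
grasp_force: 61.9
```

Request:
send_rows([
  [[0,0,0.1,0,0,0],[0,0,0,0,0,0]],
])

```text
time_s: 33.05
eef_pos: [0.6211, -0.1633, 0.1981]
eef_rot: [0.001, -0.072, 0.997, -0.0]
wrist_force: [-8.1, 3.6, 17.7]
opening: 0.497
grasp_force: 63.5
```

Request:
send_rows([
  [[0,0,0.05,0,0,0],[0,0,0,0,0,0]],
])

```text
time_s: 33.22
eef_pos: [0.6212, -0.1633, 0.198]
eef_rot: [0.001, -0.072, 0.997, -0.0]
wrist_force: [-11.5, 4.8, 27.3]
opening: 0.496
grasp_force: 64.6
```

Run:
```python
from h import *
held('green')
```

```text
tcp [ 0.62123949 -0.16330951  0.19802528] yaw -171.71 [-11.49280468   4.77256354  27.2709218 ] 0.4956886893410715 64.64172720909119 33.2167
wrist 15372 circ [ 615.3 -164.9] 28.7 z [0.0231 0.0487 0.0512]
top 113 circ [ 606.3 -162.5] 24.7 z [0.0124 0.0239 0.0463]
scene 651 circ [ 626.2 -165.4] 31.9 z [0.022  0.0414 0.0514]
```

Request:
send_rows([
  [[0,0,-0.2,0,0,0],[0,0,0,0,0,0]],
])

```text
time_s: 33.53
eef_pos: [0.6209, -0.1633, 0.2011]
eef_rot: [0.001, -0.072, 0.997, -0.001]
wrist_force: [0.5, 0.2, -2.0]
opening: 0.491
grasp_force: 61.4
```

Request:
send_rows([
  [[0,0,0,0,0,0],[0,0,0,0,0,0],[0,0,0,0,0,0],[0,0,-0.5,0,0,0],[0,0,-1,0,0,0],[0,0,-1,0,0,0],[0,0,-1,0,0,0],[0,0,-0.5,0,0,0]],
], jaw=0.75)

```text
time_s: 34.2
eef_pos: [0.6215, -0.1635, 0.3253]
eef_rot: [0.003, -0.072, 0.997, -0.002]
wrist_force: [0.9, -0.2, 1.3]
opening: 0.753
grasp_force: 0.0
```

Request:
send_rows([
  [[-0.1,0.6,0,0,0,0],[-0.2,1,0,0,0,0],[-0.2,1,0,0,0,0],[-0.2,1,0,0,0,0],[-0.2,1,0,0,0,0],[-0.2,1,0,0,0,0],[-0.2,1,0,0,0,0],[-0.2,1,0,0,0,0]],
], jaw=0.8)

```text
time_s: 34.87
eef_pos: [0.6322, 0.0705, 0.321]
eef_rot: [0.0, -0.072, 0.997, -0.0]
wrist_force: [0.4, 0.7, -0.2]
opening: 0.804
grasp_force: 0.0
```

Request:
send_rows([
  [[-0.2,1,0,0,0,0],[-0.2,1,0,0,0,0],[-0.2,1,0,0,0,0],[-0.2,1,0,0,0,0],[-0.2,1,0,0,0,0],[-0.1,0.8,0,0,0,0.5],[0,0.4,0,0,0,0.8],[0,0,0,0,0,0.7]],
])

```text
time_s: 35.53
eef_pos: [0.638, 0.2612, 0.3208]
eef_rot: [0.0, 0.028, 1.0, 0.001]
wrist_force: [-0.2, -0.1, -0.3]
opening: 0.797
grasp_force: 0.0
```

Request:
send_rows([
  [[0,0,0.8,0,0,0],[0,0,1,0,0,0],[0,0,0.9,0,0,0],[0,0,0,0,0,0],[0,0,0,0,0,0]],
])

```text
time_s: 35.95
eef_pos: [0.6381, 0.2577, 0.2378]
eef_rot: [-0.002, 0.028, 1.0, -0.0]
wrist_force: [0.1, -0.0, 1.1]
opening: 0.799
grasp_force: 0.0
```

Run:
```python
from h import *
o=status.get_obs();print(o['eef_pos'],o['wrist_force'],yaw())
lenses(imaging.camera('wrist')); p=inplate('red','scene');lenses(p); p=inplate('green','scene'); print(plate(p))
inplate('green'); inplate('red')
```

```text
[0.63811242 0.25771235 0.23781644] [ 0.12532652 -0.0214455   1.0944271 ] 176.80175290215246
green none 0
red none 0
amber 6338 circ [636.3 256. ] 22.2 med [0.6339 0.2562 0.0425] px [313. 280.]
scene red dome 462 [  31.3 -108.5] 0.0492 flange 523 [0.0207 0.0234 0.0285]
green none 0
red none 0
amber 230 circ [638.7 258.1] 24.5 med [0.6421 0.2505 0.0421] px [472. 217.]
scene green dome 399 [ 34.3 -28.2] 0.0491 flange 323 [0.0224 0.0242 0.03  ]
((26.232311248779297, -23.87201690673828), (252.59982299804688, 102.31581115722656), 89.72443389892578)
top green dome 304 [ 28.  -22.4] 0.0492 flange 183 [0.0209 0.0239 0.027 ]
top red dome 309 [  24.7 -103.3] 0.0493 flange 184 [0.0208 0.0237 0.0271]
```

Request:
send_rows([
  [[0.1,0,0.6,0,0,0],[0,0,0.5,0,0,0],[0,0,0.5,0,0,0],[0,0,0,0,0,0]],
])

```text
time_s: 36.53
eef_pos: [0.6341, 0.2576, 0.1869]
eef_rot: [-0.003, 0.028, 1.0, -0.001]
wrist_force: [-0.2, -0.5, -0.7]
opening: 0.802
grasp_force: 0.0
```

Request:
send_rows([
  [[0,0,0,0,0,0],[0,0,0,0,0,0],[0,0,0,0,0,0],[0,0,0,0,0,0],[0,0,0,0,0,0],[0,0,0,0,0,0]],
], jaw=0)

```text
time_s: 37.03
eef_pos: [0.6361, 0.2581, 0.1915]
eef_rot: [0.001, 0.028, 1.0, 0.0]
wrist_force: [-0.2, 0.6, 1.4]
opening: 0.495
grasp_force: 61.0
```

Request:
send_rows([
  [[0,0,-0.5,0,0,0],[0,0,-0.8,0,0,0],[0,0,-1,0,0,0],[0,0,-1,0,0,0],[0,0,-0.2,0,0,0],[0,0,0,0,0,0]],
])

```text
time_s: 37.53
eef_pos: [0.6369, 0.2584, 0.3006]
eef_rot: [0.004, 0.028, 1.0, 0.001]
wrist_force: [-0.2, 0.7, -1.8]
opening: 0.498
grasp_force: 61.0
```

Run:
```python
from h import *
held('amber')
```

```text
tcp [0.63689688 0.25836743 0.30058203] yaw 176.81 [-0.2448501   0.69070218 -1.79476427] 0.49815013122573704 61.006929874420166 37.5333
wrist 15609 circ [632.5 258.6] 28.4 z [0.1249 0.1509 0.1534]
top 234 circ [625.6 257.8] 26.6 z [0.12   0.1296 0.1513]
scene 479 circ [639.2 255.3] 30.4 z [0.1135 0.1282 0.1483]
```

Request:
send_rows([
  [[0,-0.6,0,0,0,0],[0,-0.9,0,0,0,0],[0,-1,0,0,0,0],[0,-1,0,0,0,0],[0.1,-1,0,0,0,0],[0.1,-1,0,0,0,0],[0.1,-1,0,0,0,0],[0.1,-1,0,0,0,0]],
])

```text
time_s: 38.35
eef_pos: [0.61, 0.0328, 0.2934]
eef_rot: [-0.002, 0.028, 1.0, 0.0]
wrist_force: [0.4, -0.1, -1.3]
opening: 0.496
grasp_force: 61.1
```

Request:
send_rows([
  [[0,-1,0,0,0,0],[0,-1,0,0,0,0],[0,-1,0,0,0,0],[0,-0.6,0,0,0,-0.4],[0,-0.3,0,0,0,-0.8],[0,0,0,0,0,-0.8],[0,0,0.8,0,0,0],[0,0,0,0,0,0]],
])

```text
time_s: 39.02
eef_pos: [0.6028, -0.0826, 0.2662]
eef_rot: [-0.004, -0.072, 0.997, 0.002]
wrist_force: [-2.1, -0.2, -2.1]
opening: 0.498
grasp_force: 61.2
```

Request:
send_rows([
  [[0,0,0,0,0,0],[0,0,0,0,0,0]],
])

```text
time_s: 39.18
eef_pos: [0.6047, -0.0825, 0.2709]
eef_rot: [-0.001, -0.072, 0.997, 0.001]
wrist_force: [0.6, -0.4, -1.1]
opening: 0.498
grasp_force: 61.2
```

Run:
```python
from h import *
held('amber')
```

```text
tcp [ 0.60470963 -0.08247262  0.27092707] yaw -171.75 [ 0.61265587 -0.44437451 -1.13154157] 0.4976553369551224 61.162269115448 39.1833
wrist 15494 circ [599.1 -83.4] 28.3 z [0.0955 0.1213 0.1237]
top 109 circ [590.9 -80.5] 22.7 z [0.0887 0.0969 0.1084]
scene 696 circ [608.3 -84.4] 31.2 z [0.0894 0.107  0.1252]
```

Request:
send_rows([
  [[-0.05,-0.1,0.5,0,0,0],[0,0,0.6,0,0,0],[0,0,0.5,0,0,0],[0,0,0.3,0,0,0],[0,0,0.2,0,0,0],[0,0,0,0,0,0]],
])

```text
time_s: 39.83
eef_pos: [0.6067, -0.0853, 0.208]
eef_rot: [-0.001, -0.072, 0.997, 0.0]
wrist_force: [0.5, -0.0, -2.0]
opening: 0.493
grasp_force: 61.2
```

Request:
send_rows([
  [[0,0,0.1,0,0,0],[0,0,0.1,0,0,0],[0,0,0,0,0,0]],
])

```text
time_s: 40.08
eef_pos: [0.6076, -0.0857, 0.2037]
eef_rot: [0.001, -0.072, 0.997, -0.0]
wrist_force: [0.7, 0.6, -0.1]
opening: 0.494
grasp_force: 61.4
```

Request:
send_rows([
  [[0,0,0.1,0,0,0],[0,0,0,0,0,0]],
])

```text
time_s: 40.25
eef_pos: [0.6076, -0.0857, 0.201]
eef_rot: [0.001, -0.072, 0.997, -0.0]
wrist_force: [0.4, 0.1, 2.5]
opening: 0.492
grasp_force: 61.6
```

Run:
```python
from h import *
held('amber')
```

```text
tcp [ 0.60758703 -0.08569551  0.20095534] yaw -171.74 [0.35282376 0.10042843 2.53530812] 0.4924652951325771 61.61914587020874 40.25
wrist 15364 circ [602.1 -88.6] 29.8 z [0.0256 0.0513 0.0538]
top 91 circ [592.7 -83.8] 24.2 z [0.0171 0.0261 0.0305]
scene 602 circ [609.7 -84.7] 34.9 z [0.0223 0.04   0.0537]
```

Request:
send_rows([
  [[0,0,0.1,0,0,0],[0,0,0,0,0,0]],
])

```text
time_s: 40.57
eef_pos: [0.6077, -0.0857, 0.1984]
eef_rot: [0.001, -0.072, 0.997, -0.0]
wrist_force: [-1.7, 0.9, 9.0]
opening: 0.498
grasp_force: 62.3
```

Request:
send_rows([
  [[0,0,0.1,0,0,0],[0,0,0,0,0,0]],
])

```text
time_s: 40.73
eef_pos: [0.608, -0.0857, 0.1982]
eef_rot: [0.001, -0.072, 0.997, -0.0]
wrist_force: [-10.9, 3.4, 29.7]
opening: 0.494
grasp_force: 64.6
```

Run:
```python
from h import *
held('amber')
```

```text
tcp [ 0.60797244 -0.08570139  0.19815808] yaw -171.71 [-10.93361686   3.40711227  29.70538316] 0.4937422887275729 64.55211281776428 40.7333
wrist 15387 circ [602.3 -88.6] 29.7 z [0.023  0.0486 0.0512]
top 92 circ [593.2 -83.8] 24.2 z [0.0123 0.0239 0.0285]
scene 554 circ [613.3 -84.8] 34.5 z [0.0219 0.0407 0.0515]
```

Request:
send_rows([
  [[0,0,-0.2,0,0,0],[0,0,0,0,0,0]],
])

```text
time_s: 41.05
eef_pos: [0.6074, -0.0856, 0.2011]
eef_rot: [0.001, -0.072, 0.997, -0.0]
wrist_force: [0.2, -0.1, -1.9]
opening: 0.495
grasp_force: 61.3
```

Request:
send_rows([
  [[0,0,0,0,0,0],[0,0,0,0,0,0],[0,0,0,0,0,0],[0,0,-0.5,0,0,0],[0,0,-1,0,0,0],[0,0,-1,0,0,0],[0,0,-1,0,0,0],[0,0,-1,0,0,0]],
], jaw=0.75)

```text
time_s: 41.72
eef_pos: [0.6068, -0.0855, 0.3354]
eef_rot: [-0.001, -0.072, 0.997, 0.0]
wrist_force: [0.3, -0.5, -0.4]
opening: 0.753
grasp_force: 0.0
```

Request:
send_rows([
  [[0,0.6,0,0,0,0],[-0.1,1,0,0,0,0],[-0.1,1,0,0,0,0],[-0.1,1,0,0,0,0],[-0.1,1,0,0,0,0],[-0.1,1,0,0,0,0],[-0.1,1,0,0,0,0],[-0.1,1,0,0,0,0]],
], jaw=1)

```text
time_s: 42.38
eef_pos: [0.5947, 0.1445, 0.3342]
eef_rot: [-0.0, -0.072, 0.997, -0.0]
wrist_force: [0.3, -0.0, 0.7]
opening: 0.999
grasp_force: 0.0
```

Request:
send_rows([
  [[-0.1,1,0,0,0,0],[-0.1,1,0,0,0,0],[-0.1,1,0,0,0,0],[-0.1,1,0,0,0,0],[-0.1,1,0,0,0,0],[-0.1,1,0,0,0,0.5],[0,1,0,0,0,0.8],[0,0.5,0,0,0,0.7]],
])

```text
time_s: 43.05
eef_pos: [0.5828, 0.3719, 0.3339]
eef_rot: [-0.001, 0.029, 1.0, 0.0]
wrist_force: [0.1, -0.3, -0.7]
opening: 0.999
grasp_force: 0.0
```

Request:
send_rows([
  [[0,0,0,0,0,0],[0,0,0,0,0,0]],
])

```text
time_s: 43.22
eef_pos: [0.5835, 0.3694, 0.3338]
eef_rot: [-0.001, 0.026, 1.0, -0.0]
wrist_force: [-0.4, -0.7, -0.2]
opening: 1.001
grasp_force: 0.0
```

Run:
```python
from h import *
o=status.get_obs();print(o['eef_pos'],o['wrist_force'],yaw())
for n in('wrist','scene'):
    p=imaging.camera(n); m=mask(p,(22,150,100),(35,255,255)); w=world(p,pts(m)); k=(w[:,2]>.08)&(w[:,2]<.1)&(abs(w[:,0]-.577)<.08)&(abs(w[:,1]-.38)<.05); print('handle',k.sum(),rect(w[k]),np.percentile(w[k,2],[5,95]))
print(plate(p))
for c in HUE: inplate(c,'scene')
p=imaging.camera('top'); print(plate(p))
for c in HUE: inplate(c)
cv2.imwrite('pics/s8.png',np.vstack([cv2.resize(p['image'][140:290,60:440],(760,300)),cv2.resize(imaging.camera('scene')['image'][170:340,190:570],(760,300))]))
```

```text
[0.58349384 0.36943154 0.3338359 ] [-0.44065113 -0.66953    -0.16201037] 176.98141714367938
handle 1292 (array([577.3, 373.7]), array([11.6, 84.9]), 85.56) [0.08695237 0.08903486]
handle 166 (array([581.1, 373.3]), array([17. , 90.4]), 84.76) [0.08139648 0.0892845 ]
((25.967544555664062, -24.11347198486328), (250.92706298828125, 102.52310180664062), 89.92637634277344)
scene green dome 407 [ 34.5 -28.3] 0.049 flange 323 [0.0224 0.0244 0.03  ]
scene red dome 461 [  31.1 -108.5] 0.049 flange 517 [0.0205 0.0233 0.0281]
scene amber dome 352 [32.1 50.1] 0.049 flange 295 [0.0219 0.0244 0.0303]
((27.012121200561523, -24.170303344726562), (101.00239562988281, 250.8648223876953), 0.023540453985333443)
top green dome 307 [ 27.9 -22.2] 0.0493 flange 186 [0.0207 0.0241 0.0272]
top red dome 310 [  24.4 -103.1] 0.0491 flange 187 [0.0212 0.0238 0.0274]
top amber dome 302 [26.  56.6] 0.0493 flange 207 [0.0209 0.0237 0.0265]
```

View pics/s8.png

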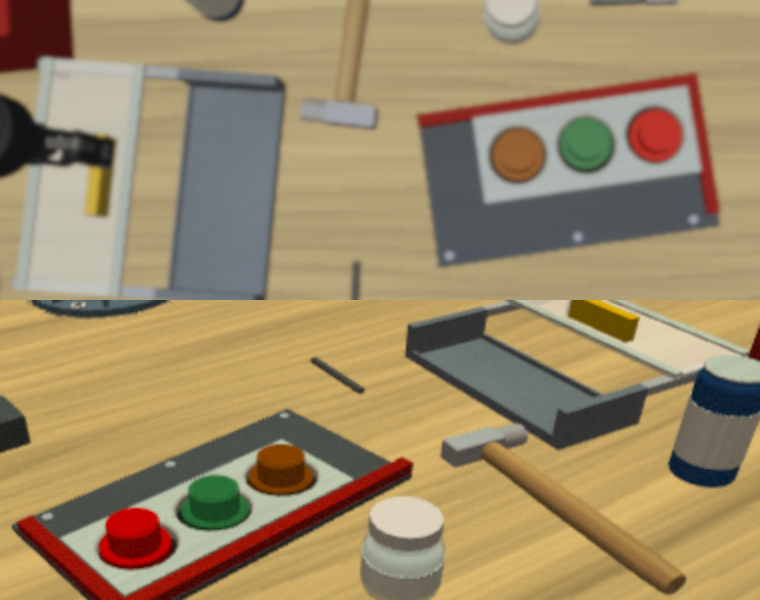

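All three lenses are seated (domes at 49 mm, flanges at 24 mm) and the plate is on both stops. The crop shows the handle at about (97,175). Now I'll shut the shutter.

Request:
send_rows([
  [[0.2,0.1,0.5,0,0,0],[0,0,1,0,0,0],[0,0,1,0,0,0],[0,0,0.5,0,0,0],[0,0,0,0,0,0]],
])

```text
time_s: 44.13
eef_pos: [0.5763, 0.3711, 0.24]
eef_rot: [-0.004, 0.028, 1.0, -0.002]
wrist_force: [-0.9, -0.2, -0.1]
opening: 1.0
grasp_force: 0.0
```

Request:
send_rows([
  [[0,0,0,0,0,0],[0,0,0,0,0,0],[0,0,0,0,0,0],[0,0,0,0,0,0],[0,0,0,0,0,0],[0,0,0,0,0,0],[0,0,0,0,0,0],[0,0,0,0,0,0]],
], jaw=0)

```text
time_s: 44.8
eef_pos: [0.5785, 0.3725, 0.2464]
eef_rot: [0.001, 0.028, 1.0, 0.001]
wrist_force: [-1.4, 1.1, 5.9]
opening: 0.146
grasp_force: 60.0
```

Request:
send_rows([
  [[0,-0.4,0,0,0,0],[0,-0.6,0,0,0,0],[0,-0.6,0,0,0,0],[0,-0.6,0,0,0,0],[0,-0.6,0,0,0,0],[0,-0.6,0,0,0,0],[0,-0.6,0,0,0,0],[0,-0.2,0,0,0,0]],
])

```text
time_s: 45.47
eef_pos: [0.57, 0.2461, 0.2464]
eef_rot: [-0.001, 0.029, 1.0, 0.001]
wrist_force: [-9.9, 8.1, 12.8]
opening: 0.147
grasp_force: 61.6
```

Now smaller steps to the stop, reading the force each time.

Request:
send_rows([
  [[0,-0.2,0,0,0,0],[0,0,0,0,0,0]],
])

```text
time_s: 45.63
eef_pos: [0.5697, 0.2405, 0.2463]
eef_rot: [-0.002, 0.028, 1.0, 0.001]
wrist_force: [-10.6, 2.1, 13.9]
opening: 0.145
grasp_force: 61.9
```

Request:
send_rows([
  [[0,-0.2,0,0,0,0],[0,0,0,0,0,0]],
])

```text
time_s: 45.8
eef_pos: [0.5693, 0.2351, 0.2463]
eef_rot: [-0.001, 0.028, 1.0, 0.001]
wrist_force: [-11.5, 4.0, 14.9]
opening: 0.146
grasp_force: 61.9
```

Request:
send_rows([
  [[0,-0.1,0,0,0,0],[0,0,0,0,0,0]],
])

```text
time_s: 45.97
eef_pos: [0.5691, 0.2325, 0.2463]
eef_rot: [-0.001, 0.028, 1.0, 0.001]
wrist_force: [-11.1, 5.4, 14.3]
opening: 0.148
grasp_force: 61.9
```

Request:
send_rows([
  [[0,-0.1,0,0,0,0],[0,0,0,0,0,0]],
])

```text
time_s: 46.13
eef_pos: [0.5689, 0.2297, 0.2464]
eef_rot: [-0.001, 0.028, 1.0, 0.001]
wrist_force: [-10.8, 5.6, 14.1]
opening: 0.148
grasp_force: 61.9
```

Request:
send_rows([
  [[0,-0.1,0,0,0,0],[0,0,0,0,0,0]],
])

```text
time_s: 46.3
eef_pos: [0.5687, 0.2267, 0.2463]
eef_rot: [-0.002, 0.028, 1.0, 0.001]
wrist_force: [-10.3, 6.4, 13.7]
opening: 0.146
grasp_force: 61.9
```

Request:
send_rows([
  [[0,-0.1,0,0,0,0],[0,0,0,0,0,0]],
])

```text
time_s: 46.47
eef_pos: [0.5685, 0.2241, 0.2464]
eef_rot: [-0.001, 0.028, 1.0, 0.002]
wrist_force: [-10.3, 9.1, 13.1]
opening: 0.144
grasp_force: 61.8
```

Request:
send_rows([
  [[0,-0.1,0,0,0,0],[0,0,0,0,0,0]],
])

```text
time_s: 46.63
eef_pos: [0.5683, 0.2231, 0.2464]
eef_rot: [-0.001, 0.028, 1.0, 0.004]
wrist_force: [-8.3, 20.6, 9.4]
opening: 0.149
grasp_force: 61.4
```

Request:
send_rows([
  [[0,-0.1,0,0,0,0],[0,0,0,0,0,0]],
])

```text
time_s: 46.8
eef_pos: [0.568, 0.2222, 0.2464]
eef_rot: [-0.0, 0.028, 1.0, 0.007]
wrist_force: [-6.3, 31.8, 6.3]
opening: 0.147
grasp_force: 61.3
```

Request:
send_rows([
  [[0,0.25,0,0,0,0],[0,0,0,0,0,0]],
])

```text
time_s: 46.97
eef_pos: [0.5686, 0.226, 0.2463]
eef_rot: [-0.001, 0.027, 1.0, 0.001]
wrist_force: [-11.2, 6.5, 13.2]
opening: 0.149
grasp_force: 62.4
```

Request:
send_rows([
  [[0,0,0,0,0,0],[0,0,0,0,0,0],[0,0,0,0,0,0],[0,0,0,0,0,0],[0,0,0,0,0,0],[0,0,0,0,0,0],[0,0,-0.5,0,0,0],[0,0,-1,0,0,0]],
], jaw=1)

```text
time_s: 47.63
eef_pos: [0.5682, 0.2231, 0.286]
eef_rot: [-0.004, 0.028, 1.0, -0.001]
wrist_force: [0.1, 0.5, 0.3]
opening: 0.992
grasp_force: 0.0
```

Request:
send_rows([
  [[0,0,-1,0,0,0],[0,0,-1,0,0,0],[0,0,-1,0,0,0],[0,0,0,0,0,0],[0,0,0,0,0,0]],
])

```text
time_s: 48.05
eef_pos: [0.5705, 0.2237, 0.3825]
eef_rot: [0.003, 0.028, 1.0, 0.001]
wrist_force: [-1.4, -0.4, -1.2]
opening: 0.999
grasp_force: 0.0
```

Run:
```python
from h import *
o=status.get_obs();print(o['eef_pos'],o['wrist_force'],o['opening'])
p=imaging.camera('wrist'); m=mask(p,(22,150,100),(35,255,255)); w=world(p,pts(m)); k=(w[:,2]>.08)&(w[:,2]<.1)&(abs(w[:,0]-.57)<.08)&(abs(w[:,1]-.22)<.05); print('handle',k.sum(),rect(w[k]))
p=imaging.camera('top'); print(plate(p)); s=imaging.camera('scene'); print(plate(s))
for c in HUE: inplate(c)
cv2.imwrite('pics/s9.png',np.vstack([cv2.resize(p['image'][90:350,60:540],(554,300)),cv2.resize(s['image'][120:420,86:640],(554,300))]))
```

```text
[0.57053386 0.22372137 0.38251366] [-1.39510913 -0.44413744 -1.20304053] 0.9986841950694572
handle 863 (array([564.4, 226.3]), array([11.3, 80.7]), 86.54)
((26.849529266357422, -24.07732391357422), (251.33172607421875, 101.08226776123047), 89.91114807128906)
((26.520675659179688, -23.382041931152344), (102.37722778320312, 250.17677307128906), 0.22277887165546417)
top green dome 306 [ 27.9 -22.1] 0.0494 flange 182 [0.021  0.0238 0.0268]
top red dome 307 [  24.6 -103.1] 0.0492 flange 182 [0.0213 0.0239 0.0283]
top amber dome 301 [26.3 56.6] 0.0495 flange 208 [0.0214 0.0241 0.0266]
```

View pics/s9.png

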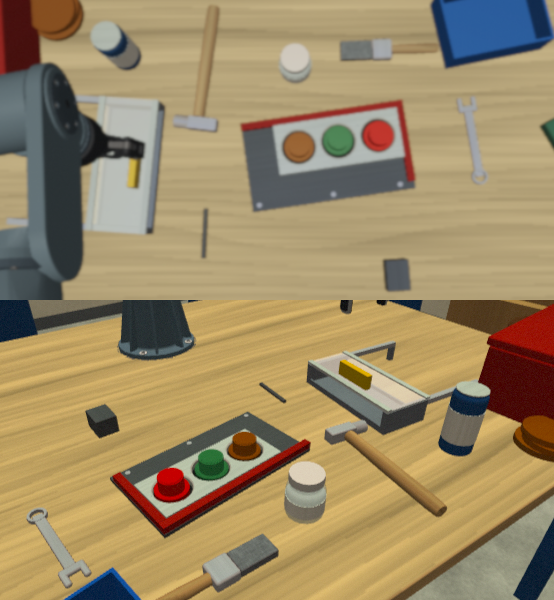

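The crop shows the handle at (133,172), lenses seated, bystanders untouched. Releasing the grip may have dragged the shutter back a millimetre or two. I'll nudge it shut with closed fingers.

Request:
send_rows([
  [[0,0.7,0,0,0,0],[0,0.7,0,0,0,0],[0,0,0,0,0,0],[0,0,0,0,0,0],[0,0,0,0,0,0],[0,0,0,0,0,0],[0,0,0,0,0,0],[0,0,0,0,0,0]],
], jaw=0)

```text
time_s: 49.02
eef_pos: [0.5723, 0.2651, 0.3798]
eef_rot: [-0.0, 0.028, 1.0, -0.0]
wrist_force: [0.1, -0.4, 0.3]
opening: 0.0
grasp_force: 0.0
```

Request:
send_rows([
  [[0,0,1,0,0,0],[0,0,1,0,0,0],[0,0,1,0,0,0],[0,0,1,0,0,0],[0,0,0.4,0,0,0],[0,0,0,0,0,0]],
])

```text
time_s: 49.52
eef_pos: [0.5707, 0.2649, 0.2442]
eef_rot: [-0.003, 0.028, 1.0, -0.001]
wrist_force: [0.1, 0.2, -0.8]
opening: 0.001
grasp_force: 0.0
```

Request:
send_rows([
  [[0,-0.2,0,0,0,0],[0,-0.2,0,0,0,0],[0,-0.2,0,0,0,0],[0,-0.1,0,0,0,0],[0,0,0,0,0,0]],
])

```text
time_s: 49.93
eef_pos: [0.5719, 0.2446, 0.2502]
eef_rot: [0.002, 0.028, 1.0, 0.001]
wrist_force: [1.3, 3.4, 2.4]
opening: -0.002
grasp_force: 1.5
```

Request:
send_rows([
  [[0,-0.1,0,0,0,0],[0,0,0,0,0,0]],
])

```text
time_s: 50.1
eef_pos: [0.5717, 0.2435, 0.2502]
eef_rot: [0.003, 0.028, 1.0, 0.003]
wrist_force: [2.1, 12.3, 1.9]
opening: -0.001
grasp_force: 6.2
```

Request:
send_rows([
  [[0,-0.1,0,0,0,0],[0,0,0,0,0,0]],
])

```text
time_s: 50.27
eef_pos: [0.5714, 0.2423, 0.2504]
eef_rot: [0.003, 0.028, 1.0, 0.005]
wrist_force: [3.6, 21.5, -0.3]
opening: -0.002
grasp_force: 11.1
```

Request:
send_rows([
  [[0,-0.1,0,0,0,0],[0,0,0,0,0,0]],
])

```text
time_s: 50.43
eef_pos: [0.5712, 0.2412, 0.2505]
eef_rot: [0.004, 0.028, 1.0, 0.007]
wrist_force: [4.6, 31.1, -2.8]
opening: 0.002
grasp_force: 16.1
```

Request:
send_rows([
  [[0,0.6,0,0,0,0],[0,0.5,0,0,0,0],[0,0,-1,0,0,0],[0,0,-1,0,0,0],[0,0,-1,0,0,0],[0,0,-1,0,0,0],[0,-0.9,0,0,0,0],[0,0,0,0,0,0]],
])

```text
time_s: 51.1
eef_pos: [0.5716, 0.2395, 0.3711]
eef_rot: [0.003, 0.028, 1.0, -0.001]
wrist_force: [0.4, -0.0, -1.2]
opening: -0.0
grasp_force: 0.0
```

Run:
```python
from h import *
o=status.get_obs();print(o['eef_pos'],o['wrist_force'],o['opening'])
p=imaging.camera('wrist'); m=mask(p,(22,150,100),(35,255,255)); w=world(p,pts(m)); k=(w[:,2]>.08)&(w[:,2]<.1)&(abs(w[:,0]-.57)<.08)&(abs(w[:,1]-.22)<.05); print('handle',k.sum(),rect(w[k]))
```

```text
[0.57163569 0.23946654 0.37105503] [ 0.44382162 -0.03737213 -1.21090294] -0.0002873184146870682
handle 920 (array([567. , 224.4]), array([11.6, 86.3]), 86.06)
```

The shutter held firm at its shut stop at 31 N, and the robot is now touching nothing. I'll hand in.

```bash
python3 -c "
from bench import ctrl; print(ctrl.hand_in())"
```

```text
the job is handed in; nothing more can be done
None
```

I handed the job in at about 51 s: shutter opened to its stop, plate against both red stops, red, green and amber lenses pressed flush in openings 0, 1 and 2, shutter pushed shut, no bystander seen to have moved; the first pull on the shutter peaked at about 100 N at its stop (limit 120 N), and the hand-in gave no verdict.

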